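Load a solder reel on the bent spindle of its stand

ROBOT

A 6-joint arm with a two-finger parallel gripper is mounted at the origin on the work surface. World frame = base frame: x ahead of the robot, y to its left, z up, the work surface at z = 0. Lengths are in m, angles in rad, forces in N, time in s.
With the tool pointing down it reaches from about 0.3 to 0.775 m from the base axis. Payload 14.6 kg.
Tool frame: the origin (TCP) lies between the finger pads; the fingertips stand ctrl.tip_extent ahead of it and the grasp point (between the pads) lies 3 mm ahead of it (ctrl.tip_extent is the distance from the TCP to the fingertips, in m); z points along the fingers, y is the line along which they close (so a half turn about z gives the same grasp; the last joint's range is limited). The gripper opens to 94 mm and grips with 3 to 60 N. Pads are 16 mm wide; open, the fingers measure 119 mm over their backs; the gripper's body (75 mm by 177 mm) begins 78 mm behind the grasp point.
Start: joints at [1.192, 0.3, 1.521, -0, 1.321, -0.067], TCP at [0.169, 0.523, 0.227] pointing down, gripper open.
Joint ranges: [-3.03, 3.03], [-0.79, 2.21], [0.23, 2.52], [-1.04, 4.18], [0, 3.07], [-2.55, 2.55]. Speed limits (rad/s): [2.22, 2.22, 2.57, 3.14, 3.14, 3.14].

INTERFACE

Orientations are given as [roll, pitch, yaw] about the fixed x, y, z axes, in that order (R = Rz(yaw) Ry(pitch) Rx(roll)).
In Python, from station import ctrl gives the robot as it stands.
- The arm moves only by the shell command python3 shift.py 'ROWS' [OPENING] [FORCE]. ROWS is a JSON list of rows, 1 to 10 of them, each of 6 numbers: dx, dy, dz in m, then a rotation vector rx, ry, rz in rad; each row shifts and turns the commanded pose from where the row before left it, along the tool's axes as they then stand; what a row does not reach is not made up. A row lasts 1/10 s, in which the tool goes at most 0.05 m and 0.15 rad, less where a joint would pass 70% of its speed; a pose out of reach is approached as far as the arm can. OPENING is the finger opening in m, set as the command begins (- or left out keeps the last). The fingers move at their own pace and stop on an object; FORCE is the grip in N (left out, the last holds). Time passes only in rows, so rows that do not move let the fingers close. It prints the time, the measured TCP pose, the force, the opening and the grip force at its end.
- ctrl.get_obs(): the state, without advancing time (a new reading comes with each control period).
- ctrl.camera(name): name is "scene" or "top" or "wrist"; returns a dict with "pixels" (400x640x3 uint8, blue, green, red), "fx", "fy", "cx", "cy" (pixels), "k1" (the pictures are not rectified: a ray, as slopes to the right and down, at radius r is drawn at 1 + k1 r^2 times it, then the intrinsics apply), "extrinsics" (4x4, takes a point from camera to world coordinates). Camera axes: x right, y up, looking along -z (the intrinsics and any distortion apply to the point x, -y, -z); pixel columns grow to the right and rows downward; lengths in m; the calibration is good to about 2 mm. A picture is of the moment at which its call begins. There is no depth.
- ctrl.hand_in(): hands the job in; it is judged then, once.
The state is a dict: "time_s": time; "qpos": joint angles; "joint_vel": joint speeds; "tau": joint torques, N m; "ee_pos": TCP position; "eef_rot": TCP orientation; "force": force on the tool from outside, world axes, zero at the start; "moment": the same for the moment, N m; "grip_width": finger opening in m; "grip_force": force on a finger pad.
Only numpy, scipy, OpenCV 4.12 (cv2) and the standard library are available. Lean on these libraries where they do the work, as an engineer would, in place of code of your own. Each camera call takes 0.05 s, during which the arm holds its last target. There are 200 camera calls.

TASK

Take the smaller of the two solder reels out of the cradle and load it on the solder stand: thread its bore over the upturned end of the spindle, ease it round the bend without forcing it, and slide it along until it is fully home against the boss, then leave it hanging there by itself. The spindle swivels stiffly in the boss, so its end may be leaning to one side; any lean is fine. Do not disturb the larger reel, the brass tin or the clear tub.

Things in the scene. Friction and masses are not known exactly. Their poses are not given: they have to be found in the camera images.
- reel: the smaller solder reel, solder wound between two grey flanges: 52 mm across, 24 mm wide, plain 12 mm bore right through; 0.08 to 0.18 kg. Origin: its centre (mid-width, on the axis); its own x is the bore's axis, either way round alike. Starts upright on its rims in the cradle, axis level, origin 37 mm above the bench. Its hub is brittle: more than 40 N between reel and stand cracks it
- spare_reel: the larger solder reel, 66 mm across, 38 mm wide, in line with the smaller one in the same cradle, centres 72 to 96 mm apart; leave alone. Origin at its centre, own x along its axis
- cradle: grey cradle, fixed: two level steel rods (6 mm thick, 30 mm apart, tops 15 mm above the bench) between two end blocks 26 mm high; 206 mm long along its own x, 54 mm wide. The reels stand on the rods with their axes along its x, one on each half. Origin: centre of its underside, on the bench
- stand: solder stand, screwed to the bench: black base plate 150 mm (its x) by 90 mm, 6 mm thick; at the -x end an upright strap 34 mm wide, 115 mm high, with a fixed steel boss 26 mm across whose face is at x = -45 mm. Out of the boss, along +x at height 100 mm, y = 0, comes the spindle, a bent bare steel rod 8 mm thick. Origin: centre of the base plate's underside, on the bench; z up
- bend_start (a point): end of the spindle's level part, on its axis: stand x = +12 mm, z = 100 mm, 57 mm from the boss's face. Here the rod bends upward by 40 degrees (centreline radius 40 mm), then runs straight for 28 mm to a round nose. With the bend upright, the nose's very end is at stand x = +62 mm, z = 130 mm, and the straight piece rises 40 degrees above the stand's +x. Axes as the stand's
- home (a point): point on the level part's axis 12 mm in front of the boss's face: stand x = -33 mm, z = 100 mm. The reel's centre is here, or 2 mm lower as the bore is loose, when home. The spindle turns stiffly (0.15 N m, it stays where put) in the boss about this axis: its upturned end starts leaning up to 35 degrees to either side, not reported (look or feel); any lean is fine at the end
- tin: round brass tin of tip-cleaning turnings, 68 mm across, 45 mm high, loose; leave alone. Origin: centre of its underside
- tub: clear plastic tub, 90 mm across, 55 mm high, loose; leave alone. Origin: centre of its underside

How it is judged:
By the outcome, as a careful person would: the job done as asked, in the order asked, and still so for the second after the job is handed in, with the robot touching nothing.
It also fails if it takes over 64 s, if anything falls off the work surface, if the arm or the gripper's body presses on something with over 40 N, if the wrist force passes 120 N, or if a joint passes its speed limit or range.

## Working session

There is one attempt and no reset: what is moved stays moved. The work goes in short steps, Python scripts to look and compute and a shell command to move; the robot and the scene stay as the last step left them, time stands still between calls to the robot, and variables do not carry over. Pictures are saved under pics/ and viewed, at most 10 in all, crops included, and the job is handed in when it is done.

```bash
ls; mkdir -p pics; python3 - <<'E'
from station import ctrl
import cv2,numpy as np
for n in ("scene","top"):
    c=ctrl.camera(n); cv2.imwrite(f"pics/{n}0.png",c["pixels"]); np.savez(f"{n}0.npz",**c)
    print(n,c["fx"],c["fy"],c["cx"],c["cy"],c["k1"],np.round(c["extrinsics"],3).tolist())
o=ctrl.get_obs(); print(o["time_s"],o["ee_pos"],o["eef_rot"],ctrl.tip_extent)
E
```

```text
pics
shift.py
station.py
scene 498.0470346573016 498.0470346573016 315.39951872305556 200.4900366138153 0.01465369678089178 [[0.54, -0.411, 0.735, 1.221], [0.842, 0.277, -0.463, -0.382], [-0.013, 0.869, 0.495, 0.549], [0.0, 0.0, 0.0, 1.0]]
top 366.8708724854004 366.8708724854004 320.67946506539215 198.23277305889297 -0.08073141837726543 [[-0.003, 0.981, -0.193, 0.446], [-1.0, -0.001, 0.009, 0.025], [0.009, 0.193, 0.981, 0.73], [0.0, 0.0, 0.0, 1.0]]
0.1 [0.16865298 0.52328526 0.22694453] [-3.14058087e+00 -6.40953944e-05  2.82976485e+00] 0.022
```

View pics/scene0.png

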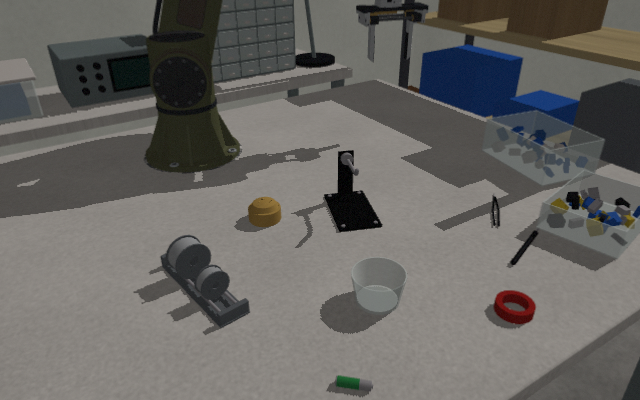

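View pics/top0.png

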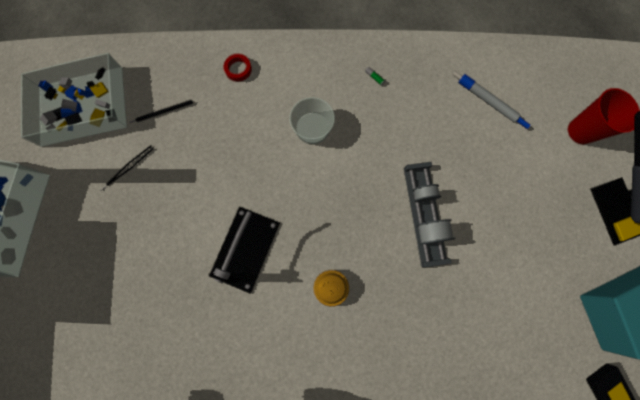

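The overview shows the cradle at top (428,215) with the small reel at (427,192), the stand plate at top (245,250), the tin at (331,288) and the tub at (313,120). I'll zoom in on both.

```bash
cat > h.py <<'E'
import numpy as np,cv2
def cam(f): return dict(np.load(f))
def ray(c,uv):
    K=np.array([[c["fx"],0,c["cx"]],[0,c["fy"],c["cy"]],[0,0,1]],float)
    p=cv2.undistortPoints(np.array(uv,float).reshape(-1,1,2),K,np.array([c["k1"],0,0,0],float))[:,0]
    E=c["extrinsics"]; d=np.c_[p[:,0],-p[:,1],-np.ones(len(p))]@E[:3,:3].T
    return E[:3,3],d
def plane(c,uv,z):
    o,d=ray(c,uv); return o+d*((z-o[2])/d[:,2])[:,None]
def proj(c,P):
    E=c["extrinsics"]; q=(np.atleast_2d(P)-E[:3,3])@E[:3,:3]; a=q[:,0]/-q[:,2]; b=-q[:,1]/-q[:,2]; s=1+c["k1"]*(a*a+b*b)
    return np.c_[c["fx"]*a*s+c["cx"],c["fy"]*b*s+c["cy"]]
E
python3 - <<'E'
from h import *
t=cam("top0.npz");im=t["pixels"]; s=cam("scene0.npz")
hsv=cv2.cvtColor(im,cv2.COLOR_BGR2HSV)
m=(hsv[...,2]<32).astype(np.uint8)*0+(im.max(2)<40).astype(np.uint8); m[:, :200]=0;m[:,290:]=0;m[:200]=0;m[300:]=0
m=cv2.morphologyEx(m,cv2.MORPH_CLOSE,np.ones((9,9)))
cs,_=cv2.findContours(m,0,2); k=max(cs,key=cv2.contourArea); b=cv2.boxPoints(cv2.minAreaRect(k)); print("plate px",b.tolist()); P=plane(t,b,.006); print(P.round(4).tolist())
print("sides",[np.linalg.norm(P[i]-P[i-1]).round(4) for i in range(4)],"ctr",P.mean(0))
a=cv2.resize(im[200:300,200:290],None,fx=4,fy=4,interpolation=2); b2=cv2.resize(im[150:275,390:465],None,fx=4,fy=4,interpolation=2)
c=cv2.resize(s["pixels"][140:240,310:390],None,fx=4,fy=4,interpolation=2)
H=500; out=np.zeros((H,0,3),np.uint8)
for q in (a,b2): out=np.hstack([out,cv2.copyMakeBorder(q,0,H-q.shape[0],0,0,0)])
cv2.imwrite("pics/topz.png",out)
d=cv2.resize(s["pixels"][225:330,150:260],None,fx=4,fy=4,interpolation=2)
cv2.imwrite("pics/scz.png",np.hstack([cv2.copyMakeBorder(c,0,20,0,0,0),d]))
E
```

```text
plate px [[208.78170776367188, 275.94415283203125], [237.99591064453125, 205.3431396484375], [279.65582275390625, 222.58172607421875], [250.44161987304688, 293.1827392578125]]
[[0.4346, 0.2365, 0.006], [0.5741, 0.1842, 0.006], [0.5393, 0.0998, 0.006], [0.4023, 0.154, 0.006]]
sides [np.float64(0.0885), np.float64(0.149), np.float64(0.0913), np.float64(0.1473)] ctr [0.48757148 0.16861086 0.006     ]
```

View pics/topz.png

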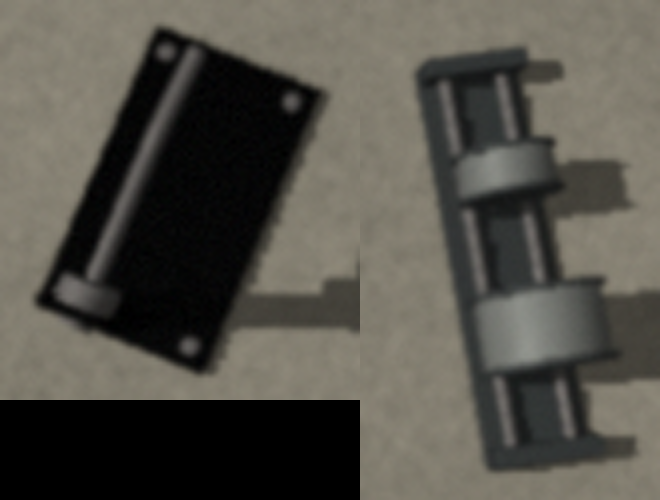

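View pics/scz.png

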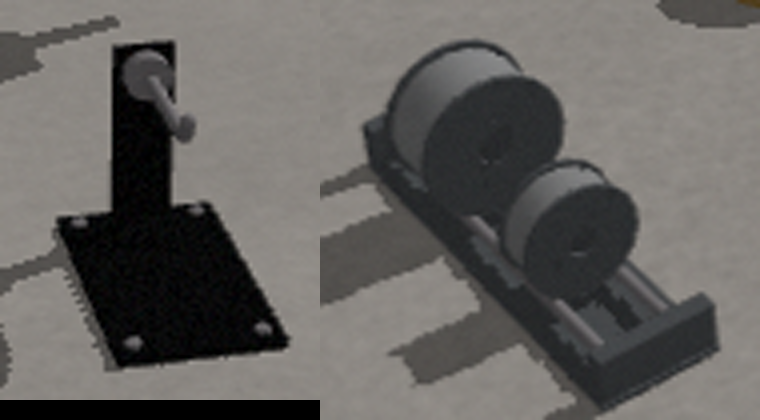

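```bash
python3 - <<'E'
from h import *
t=cam("top0.npz"); s=cam("scene0.npz")
def tri(ut,us):
    o1,d1=ray(t,[ut]);o2,d2=ray(s,[us]); d1=d1[0]/np.linalg.norm(d1[0]);d2=d2[0]/np.linalg.norm(d2[0])
    k=np.linalg.lstsq(np.c_[d1,-d2],o2-o1,rcond=None)[0]; a=o1+k[0]*d1;b=o2+k[1]*d2; return (a+b)/2,np.linalg.norm(a-b)
T=lambda x,y:(200+x/4-.4,200+y/4-.4); C=lambda x,y:(390+(x-360)/4-.4,150+y/4-.4)
S=lambda x,y:(310+x/4-.4,140+y/4-.4); R=lambda x,y:(150+(x-320)/4-.4,225+y/4-.4)
print("nose",tri(T(196,49),S(185,128)))
print("boss",tri(T(92,292),S(148,76)))
scT=[T(165,51),T(291,102),T(189,345)]; scS=[S(81,222),S(198,209),S(133,343),S(263,328)]
print("screws top",plane(t,scT,.007).round(4).tolist()); print("screws scene",plane(s,scS,.007).round(4).tolist())
print("plate scene corners",plane(s,[S(58,219),S(214,205),S(288,345),S(120,366)],.006).round(4).tolist())
print("rod tops top",plane(t,[C(445,85),C(511,440),C(502,77),C(573,432)],.015).round(4).tolist())
print("small reel band top mid",plane(t,[C(504,175)],.060), "large",plane(t,[C(542,330)],.075))
print("small silhouette corners z.037",plane(t,[C(458,155),C(552,140),C(464,200),C(560,186)],.037).round(4).tolist())
print("faces scene",plane(s,[R(583,233)],.037),plane(s,[R(494,145)],.0447))
print("block top far scene",plane(s,[R(712,297),R(603,372)],.026).round(4).tolist())
E
```

```text
nose (array([0.54163656, 0.13911087, 0.12522542]), np.float64(0.001331465655885124))
boss (array([0.44263546, 0.18654125, 0.10158878]), np.float64(0.0031125434169309157))
screws top [[0.5597, 0.1777, 0.007], [0.5341, 0.1141, 0.007], [0.4162, 0.1612, 0.007]]
screws scene [[0.4143, 0.1648, 0.007], [0.4387, 0.2281, 0.007], [0.533, 0.1161, 0.007], [0.5583, 0.1793, 0.007]]
plate scene corners [[0.4027, 0.157, 0.006], [0.4386, 0.2396, 0.006], [0.5767, 0.1807, 0.006], [0.5454, 0.0994, 0.006]]
rod tops top [[0.643, -0.165, 0.015], [0.4647, -0.1887, 0.015], [0.6473, -0.1946, 0.015], [0.4682, -0.2197, 0.015]]
small reel band top mid [[ 0.58686083 -0.17883715  0.06      ]] large [[ 0.51218933 -0.18764781  0.075     ]]
small silhouette corners z.037 [[0.6017, -0.1637, 0.037], [0.6092, -0.2108, 0.037], [0.5793, -0.1654, 0.037], [0.5862, -0.2133, 0.037]]
faces scene [[ 0.59697051 -0.18226908  0.037     ]] [[ 0.53059123 -0.19382256  0.0447    ]]
block top far scene [[0.649, -0.151, 0.026], [0.6646, -0.2039, 0.026]]
```

```bash
python3 shift.py '[[-0.042,-0.023,-0.01,0,0,0],[-0.042,-0.023,-0.01,0,0,0],[-0.042,-0.023,-0.01,0,0,0],[-0.042,-0.023,-0.01,0,0,0],[-0.042,-0.023,-0.01,0,0,0],[-0.042,-0.023,-0.01,0,0,0],[-0.042,-0.023,-0.01,0,0,0],[-0.042,-0.023,-0.01,0,0,0],[0,0,0,0,0,0],[0,0,0,0,0,0]]' 0.075; python3 - <<'E'
from station import ctrl
import cv2,numpy as np
from scipy.spatial.transform import Rotation as Ro
c=ctrl.camera("wrist"); cv2.imwrite("pics/w1.png",c["pixels"]); np.savez("w1.npz",**c)
o=ctrl.get_obs(); R=Ro.from_euler("xyz",o["eef_rot"]).as_matrix(); E=c["extrinsics"]
print((R.T@(E[:3,3]-o["ee_pos"])).round(3),(R.T@E[:3,:3]).round(3).tolist(),o["qpos"].round(3) if hasattr(o["qpos"],"round") else o["qpos"],c["fx"])
E
```

```text
time_s: 1.1
ee_pos: [0.4323, 0.2447, 0.3071]
eef_rot: [-3.141, -0.001, 2.828]
force: [-0.4, -0.5, 0.2]
grip_width: 0.0751
grip_force: 0.0
[ 0.076 -0.    -0.157] [[0.0, 0.965, 0.26], [1.0, -0.0, -0.0], [-0.0, 0.26, -0.965]] [ 0.443  0.129  1.544  0.     1.47  -0.816] 356.78900707741315
```

View pics/w1.png

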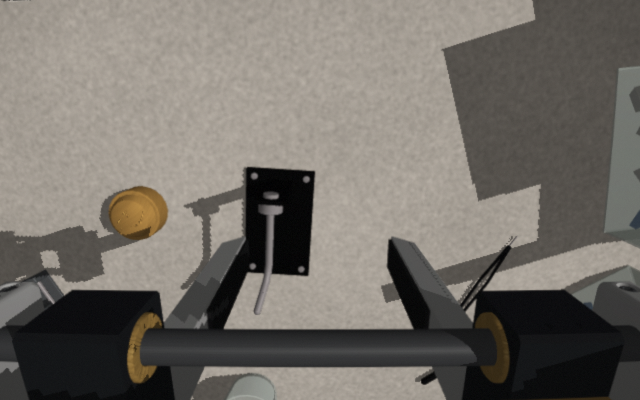

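Wrist view: nose at (260,311), boss face about (270,211), plate screws at (254,177), (306,180), (302,269), (253,267). I'll triangulate these.

```bash
cat >> h.py <<'E'
def tri(L):
    A=np.zeros((3,3));b=np.zeros(3);q=[]
    for c,uv in L:
        o,d=ray(c,[uv]);d=d[0]/np.linalg.norm(d[0]);M=np.eye(3)-np.outer(d,d);A+=M;b+=M@o;q.append((M,o))
    p=np.linalg.solve(A,b); return p,[float(np.linalg.norm(M@(p-o))) for M,o in q]
E
python3 - <<'E'
from h import *
t=cam("top0.npz"); s=cam("scene0.npz"); w=cam("w1.npz")
T=lambda x,y:(200+x/4-.4,200+y/4-.4);S=lambda x,y:(310+x/4-.4,140+y/4-.4)
P=plane(w,[(254,177),(306,180),(302,269),(253,267)],.007);print(P.round(4).tolist(),P.mean(0))
print("corners",plane(w,[(247,168),(314,172),(308,275),(246,273)],.006).round(4).tolist())
for n,L in {"tw":[(t,T(196,49)),(w,(260,311))],"ts":[(t,T(196,49)),(s,S(185,128))],"ws":[(w,(260,311)),(s,S(185,128))],"all":[(t,T(196,49)),(w,(260,311)),(s,S(185,128))]}.items():
    p,e=tri(L); c=np.array([.487,.1707,0]); d=p-c; a=-.382; print(n,p.round(4),np.round(e,4),"stand",(d[0]*np.cos(a)+d[1]*np.sin(a)).round(4),(-d[0]*np.sin(a)+d[1]*np.cos(a)).round(4))
print("spindle root on z.1",plane(w,[(270,212)],.1),"mid",plane(w,[(270,240)],.1), plane(t,[T(95,275),T(125,210)],.1))
E
```

```text
[[0.416, 0.1628, 0.007], [0.4406, 0.2259, 0.007], [0.5587, 0.1808, 0.007], [0.5349, 0.1166, 0.007]] [0.48753601 0.17154979 0.007     ]
corners [[0.4022, 0.1581, 0.006], [0.4339, 0.2391, 0.006], [0.5704, 0.1857, 0.006], [0.5409, 0.1036, 0.006]]
tw [0.5438 0.1416 0.1171] [0.0006 0.0006] stand 0.0635 -0.0058
ts [0.5416 0.1391 0.1252] [0.0007 0.0007] stand 0.0625 -0.0089
ws [0.5397 0.1425 0.1233] [0.0021 0.0021] stand 0.0594 -0.0066
all [0.5411 0.1413 0.1232] [0.0017 0.0027 0.0022] stand 0.0612 -0.0071
spindle root on z.1 [[0.44507428 0.18732683 0.1       ]] mid [[0.47487738 0.17652561 0.1       ]] [[0.44897361 0.18455018 0.1       ]
 [0.4764305  0.17274739 0.1       ]]
```

```bash
python3 shift.py '[[0,0,0,0,0,-0.15],[0,0,0,0,0,-0.15],[0,0,0,0,0,-0.15]]'; python3 shift.py '[[-0.0095,-0.0447,0.0057,0,0,0],[-0.0095,-0.0447,0.0057,0,0,0],[-0.0095,-0.0447,0.0057,0,0,0],[-0.0095,-0.0447,0.0057,0,0,0],[-0.0095,-0.0447,0.0057,0,0,0],[-0.0095,-0.0447,0.0057,0,0,0],[-0.0095,-0.0447,0.0057,0,0,0],[-0.0095,-0.0447,0.0057,0,0,0],[-0.0095,-0.0447,0.0057,0,0,0],[-0.0095,-0.0447,0.0057,0,0,0]]';python3 shift.py '[[0,0,0,0,0,0],[0,0,0,0,0,0]]'; python3 - <<'E'
from station import ctrl
import cv2,numpy as np
c=ctrl.camera("wrist"); cv2.imwrite("pics/w2.png",c["pixels"]); np.savez("w2.npz",**c)
E
```

```text
time_s: 1.45
ee_pos: [0.431, 0.2465, 0.3071]
eef_rot: [-3.141, -0.001, -2.995]
force: [0.2, 0.6, -0.6]
grip_width: 0.0749
grip_force: 0.0
time_s: 2.45
ee_pos: [0.5884, -0.1843, 0.2498]
eef_rot: [3.141, -0.0, -3.001]
force: [0.9, -0.0, 0.3]
grip_width: 0.075
grip_force: 0.0
time_s: 2.65
ee_pos: [0.5878, -0.1833, 0.2495]
eef_rot: [3.141, -0.001, -3.003]
force: [0.2, 0.2, -0.2]
grip_width: 0.075
grip_force: 0.0
```

View pics/w2.png

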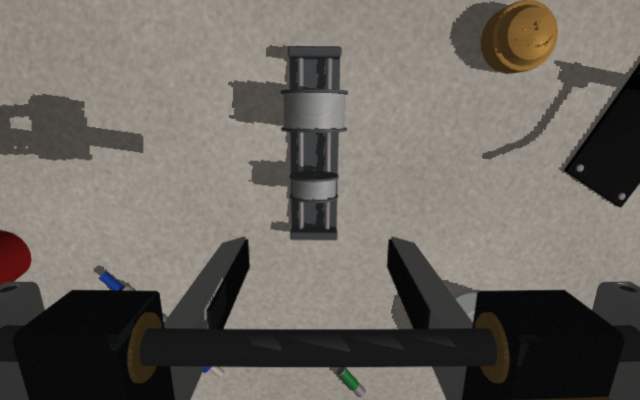

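```bash
python3 - <<'E'
from h import *
from scipy.spatial.transform import Rotation as Ro
w=cam("w2.npz");im=w["pixels"]
print(im[165:206,314].mean(1).astype(int).tolist()); print(im[188,284:346].mean(1).astype(int).tolist())
print("lat",plane(w,[(291,188),(338,188)],.040).round(4).tolist())
P=plane(w,[(314.5,178),(314.5,198.5)],.062); print("top",P.round(4).tolist(),P.mean(0))
print("cradle ends z.026",plane(w,[(314.5,47),(314.5,238)],.026).round(4).tolist())
print("rod mid",plane(w,[(315.5,72),(314.5,225)],.015).round(4).tolist())
E
```

```text
[61, 51, 35, 34, 45, 48, 34, 28, 28, 29, 30, 27, 28, 29, 46, 63, 77, 103, 118, 121, 122, 121, 119, 119, 119, 122, 124, 124, 125, 123, 124, 123, 123, 114, 88, 62, 57, 62, 62, 62, 63]
[150, 147, 141, 108, 78, 73, 60, 44, 46, 52, 53, 55, 58, 59, 62, 63, 68, 73, 77, 80, 85, 89, 93, 95, 98, 102, 105, 108, 111, 114, 119, 122, 124, 129, 133, 135, 140, 145, 149, 151, 153, 153, 152, 148, 144, 143, 143, 142, 139, 134, 128, 107, 80, 103, 135, 145, 145, 145, 144, 144, 148, 149]
lat [[0.5958, -0.2097, 0.04], [0.5889, -0.1608, 0.04]]
top [[0.5776, -0.1871, 0.062], [0.5981, -0.1843, 0.062]] [ 0.58784362 -0.18567919  0.062     ]
cradle ends z.026 [[0.4534, -0.2047, 0.026], [0.6528, -0.177, 0.026]]
rod mid [[0.4756, -0.2006, 0.015], [0.6411, -0.1787, 0.015]]
```

```bash
python3 shift.py '[[0,-0.0027,0.03,0,0,0],[0,0,0.04,0,0,0],[0,0,0.04,0,0,0],[0,0,0.03,0,0,0],[0,0,0.025,0,0,0],[0,0,0.02,0,0,0],[0,0,0.015,0,0,0],[0,0,0.008,0,0,0],[0,0,0,0,0,0],[0,0,0,0,0,0]]' 0.075; python3 shift.py '[[0,0,0,0,0,0],[0,0,0,0,0,0],[0,0,0,0,0,0],[0,0,0,0,0,0],[0,0,0,0,0,0],[0,0,0,0,0,0]]' 0.04 20
```

```text
time_s: 3.7
ee_pos: [0.5886, -0.1869, 0.0434]
eef_rot: [-3.141, 0.001, -3.003]
force: [-0.4, -0.3, 0.2]
grip_width: 0.0751
grip_force: 0.0
time_s: 4.3
ee_pos: [0.5884, -0.1875, 0.0429]
eef_rot: [-3.141, 0.001, -3.004]
force: [-0.8, -4.4, 5.5]
grip_width: 0.0514
grip_force: 20.0
```

```bash
python3 shift.py '[[0,0,-0.005,0,0,0],[0,0,-0.01,0,0,0],[0,0,-0.02,0,0,0],[0,0,-0.03,0,0,0],[0,0,-0.035,0,0,0],[0,0,-0.035,0,0,0],[0,0,-0.02,0,0,0],[0,0,0,0,0,0]]' 0.04 20
cat > plan.py <<'E'
import numpy as np,sys
from scipy.spatial.transform import Rotation as Ro
from station import ctrl
C=np.array([.487,.1708,0]);YAW=-.381;LEAN=np.radians(-14);OFF=np.array([0,0,.006])
def frame(lean=LEAN):
    X=np.array([np.cos(YAW),np.sin(YAW),0]);Y=np.array([-X[1],X[0],0]);u=np.sin(lean)*Y+np.cos(lean)*np.array([0,0,1]); return X,Y,u
def path(s,lean=LEAN):
    """s mm along centreline from boss face -> point, tangent angle"""
    X,Y,u=frame(lean); L=57.;A=40*np.radians(40)
    if s<L: x,h,th=s,0,0
    elif s<L+A: th=(s-L)/40; x=L+40*np.sin(th);h=40*(1-np.cos(th))
    else: th=np.radians(40); r=s-L-A; x=L+40*np.sin(th)+r*np.cos(th);h=40*(1-np.cos(th))+r*np.sin(th)
    return C+np.array([0,0,.1])+X*(x-45)/1000+u*h/1000,th
def pose(s,lean=LEAN,th=None):
    X,Y,u=frame(lean);p,t=path(s,lean);th=t if th is None else th
    x=-(np.cos(th)*X+np.sin(th)*u);z=np.sin(th)*X-np.cos(th)*u;R=np.c_[x,np.cross(z,x),z]; return p-R@OFF,R
def delta(p,R):
    o=ctrl.get_obs();R0=Ro.from_euler("xyz",o["eef_rot"]).as_matrix()
    return R0.T@(p-o["ee_pos"]),Ro.from_matrix(R0.T@R).as_rotvec()
if __name__=="__main__":
    for a in sys.argv[1:]:
        d,r=delta(*pose(float(a)));print(a,"reel",path(float(a))[0].round(4),"shift",d.round(4),"rot",r.round(3))
    o=ctrl.get_obs();X,Y,u=frame();print("force X,Y,Z",[round(float(o["force"]@v),1) for v in (X,Y,[0,0,1])],"reel offset from axis X,Y,Z mm",end=" ")
    R0=Ro.from_euler("xyz",o["eef_rot"]).as_matrix();q=o["ee_pos"]+R0@OFF-C-[0,0,.1];print(np.round([1000*q@X+45,1000*q@Y,1000*q[2]],1),"m",np.round(o["moment"],2))
E
python3 plan.py 140 150
```

```text
time_s: 5.1
ee_pos: [0.5889, -0.1871, 0.201]
eef_rot: [-3.139, 0.005, -3.003]
force: [0.2, -0.5, -1.3]
grip_width: 0.051
grip_force: 20.0
140 reel [0.5571 0.131  0.1434] shift [-0.0083  0.3205  0.0524] rot [-0.05  -0.737  0.582]
150 reel [0.5637 0.1267 0.1497] shift [-0.0142  0.3154  0.0462] rot [-0.05  -0.737  0.582]
force X,Y,Z [0.4, -0.3, -1.3] reel offset from axis X,Y,Z mm [ 272.7 -294.3   95. ] m [0.01 0.05 0.  ]
```

```bash
python3 shift.py '[[0,0,0,-0.007,-0.105,0.083],[0,0,0,-0.007,-0.105,0.083],[0,0,0,-0.007,-0.105,0.083],[0,0,0,-0.007,-0.105,0.083],[0,0,0,-0.007,-0.105,0.083],[0,0,0,-0.007,-0.105,0.083],[0,0,0,-0.007,-0.105,0.083],[0,0,0,0,0,0]]'; python3 plan.py 150 170
```

```text
time_s: 5.9
ee_pos: [0.5862, -0.1861, 0.1946]
eef_rot: [2.83, 0.663, 2.561]
force: [-0.8, -0.3, -1.2]
grip_width: 0.0517
grip_force: 20.0
150 reel [0.5637 0.1267 0.1497] shift [ 0.1779  0.2623 -0.0074] rot [-0.003 -0.01  -0.003]
170 reel [0.5767 0.1182 0.1621] shift [ 0.1579  0.2624 -0.0076] rot [-0.003 -0.01  -0.003]
force X,Y,Z [-0.7, -0.6, -1.2] reel offset from axis X,Y,Z mm [ 273.6 -293.4   90.1] m [ 0.05  0.48 -0.  ]
```

```bash
python3 shift.py '[[0.0225,0.0375,-0.001,0,0,0],[0.0225,0.0375,-0.001,0,0,0],[0.0225,0.0375,-0.001,0,0,0],[0.0225,0.0375,-0.001,0,0,0],[0.0225,0.0375,-0.001,0,0,0],[0.0225,0.0375,-0.001,0,0,0],[0.0225,0.0375,-0.001,0,0,0],[0,0,0,0,0,0],[0,0,0,0,0,0]]'; python3 plan.py 170 145 130; python3 - <<'E'
from station import ctrl
from h import *
ims=[]
for n in ("scene","top","wrist"):
    c=ctrl.camera(n); np.savez(f"{n}2.npz",**c); ims.append(c["pixels"])
s=cv2.resize(ims[0][90:240,290:440],None,fx=2.6,fy=2.6,interpolation=2); t=cv2.resize(ims[1][150:300,190:340],None,fx=2.6,fy=2.6,interpolation=2)
cv2.imwrite("pics/pre.png",np.hstack([s,t])); cv2.imwrite("pics/wpre.png",ims[2])
E
```

```text
time_s: 6.8
ee_pos: [0.5777, 0.0668, 0.1714]
eef_rot: [2.842, 0.659, 2.571]
force: [-0.8, -0.4, -2.3]
grip_width: 0.0516
grip_force: 20.0
170 reel [0.5767 0.1182 0.1621] shift [ 0.0283  0.0438 -0.0031] rot [-0.008 -0.016  0.004]
145 reel [0.5604 0.1289 0.1465] shift [ 0.0533  0.0439 -0.0027] rot [-0.008 -0.016  0.004]
130 reel [0.5506 0.1353 0.1372] shift [ 0.0683  0.0439 -0.0025] rot [-0.008 -0.016  0.004]
force X,Y,Z [-0.6, -0.7, -2.3] reel offset from axis X,Y,Z mm [171.6 -61.8  66.9] m [0.06 0.42 0.04]
```

View pics/pre.png

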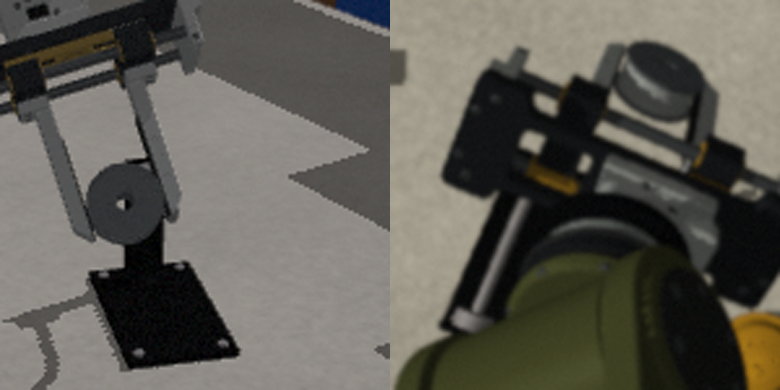

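View pics/wpre.png

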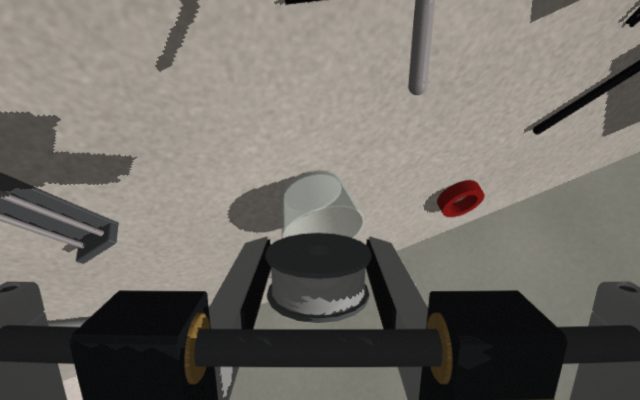

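The reel is gripped squarely. In the wrist view its face is centred near (319,255), and the nose is at (418,92) with the rod running up to (424,0). The move fell about 44 mm short sideways. I'll compare the nose with its predicted projection.

```bash
python3 - <<'E'
from plan import *; from h import *
w=cam("wrist2.npz"); w1=cam("w1.npz"); t=cam("top0.npz"); s=cam("scene0.npz")
for l in (-8,-12,-14,-18,-22):
    L=np.radians(l); P=np.array([path(q,L)[0] for q in (117,105,95)]); print(l,"w2",proj(w,P).round(1).tolist(),"w1",proj(w1,P[:1]).round(1),"top",proj(t,P[:1]).round(1),"scene",proj(s,P[:1]).round(1))
print("seen w2 418,94 ; w1 260,313; top 248.6,211.8; scene 355.9,171.6")
# reel centre as held: face disc centre in scene
s2=cam("scene2.npz"); o=ctrl.get_obs(); R=Ro.from_euler("xyz",o["eef_rot"]).as_matrix()
f=o["ee_pos"]+R@(OFF+[-.012,0,0]); f2=o["ee_pos"]+R@(OFF+[.012,0,0]); print("face pred scene",proj(s2,[f,f2]),"seen",290+125/2.6,90+203/2.6)
print("face pred wrist",proj(w,[f2,f2+R@[0,0,-.026],f2+R@[0,.026,0],f2+R@[0,-.026,0]]).round(1).tolist())
E
```

```text
-8 w2 [[427.8, 97.3], [427.8, 68.4], [427.8, 43.6]] w1 [[259.5 316.1]] top [[245.7 210.7]] scene [[358.7 169.1]]
-12 w2 [[423.1, 97.4], [424.3, 68.5], [425.3, 43.7]] w1 [[257.6 315.8]] top [[246.9 211.2]] scene [[357.7 169.4]]
-14 w2 [[420.7, 97.4], [422.5, 68.5], [424.0, 43.6]] w1 [[256.7 315.6]] top [[247.4 211.4]] scene [[357.2 169.6]]
-18 w2 [[415.9, 97.3], [418.8, 68.3], [421.4, 43.6]] w1 [[254.9 315.2]] top [[248.6 211.9]] scene [[356.1 169.9]]
-22 w2 [[411.0, 96.9], [415.2, 68.1], [418.7, 43.4]] w1 [[253.2 314.7]] top [[249.8 212.4]] scene [[355.1 170.4]]
seen w2 418,94 ; w1 260,313; top 248.6,211.8; scene 355.9,171.6
face pred scene [[336.60867532 167.56520654]
 [336.20285851 170.36970216]] seen 338.0769230769231 168.0769230769231
face pred wrist [[317.4, 246.2], [317.4, 269.3], [370.4, 246.2], [264.4, 246.0]]
```

```bash
python3 - <<'E'
from plan import *; from h import *
w=cam("wrist2.npz");g=w["pixels"].mean(2).astype(int)
o=ctrl.get_obs(); R=Ro.from_euler("xyz",o["eef_rot"]).as_matrix()
print("col318 rows225-330",g[225:330,318].tolist())
for r in (245,250,255,260,295): print(r,g[r,258:282].tolist(),g[r,355:380].tolist())
for x in (-12,-10,10,12):
    print(x,proj(w,[o["ee_pos"]+R@(OFF+np.array([x,y,z])/1000) for y,z in ((0,26),(0,0),(0,-26),(26,0),(-26,0))]).round(1).tolist())
E
```

```text
col318 rows225-330 [144, 144, 144, 147, 146, 147, 144, 113, 56, 33, 31, 33, 31, 33, 31, 32, 30, 32, 31, 32, 35, 37, 37, 36, 36, 37, 36, 37, 37, 37, 32, 33, 32, 32, 32, 33, 30, 30, 32, 31, 32, 32, 33, 31, 31, 32, 32, 31, 34, 38, 37, 36, 37, 48, 62, 69, 68, 70, 71, 71, 70, 69, 69, 68, 66, 66, 69, 67, 66, 67, 68, 72, 93, 115, 123, 122, 124, 123, 123, 122, 122, 122, 122, 122, 121, 123, 124, 125, 125, 103, 50, 32, 34, 49, 61, 63, 66, 73, 119, 122, 123, 122, 124, 116, 70]
245 [64, 65, 64, 64, 65, 63, 55, 36, 13, 10, 13, 21, 32, 37, 36, 32, 31, 32, 31, 31, 31, 33, 31, 31] [32, 31, 31, 33, 31, 31, 31, 31, 33, 37, 43, 31, 16, 10, 9, 15, 40, 57, 63, 64, 65, 64, 64, 64, 66]
250 [64, 64, 64, 63, 56, 37, 16, 13, 23, 30, 31, 33, 31, 31, 32, 32, 31, 32, 31, 30, 31, 32, 32, 32] [33, 32, 31, 31, 31, 32, 31, 32, 30, 30, 29, 30, 32, 31, 29, 17, 10, 15, 38, 57, 64, 65, 63, 65, 63]
255 [65, 65, 56, 39, 17, 9, 13, 22, 30, 32, 32, 32, 33, 32, 32, 31, 31, 29, 32, 35, 32, 33, 31, 30] [31, 31, 32, 31, 31, 31, 33, 32, 32, 33, 33, 32, 32, 32, 32, 30, 22, 9, 9, 14, 38, 58, 65, 65, 64]
260 [57, 39, 17, 10, 7, 7, 8, 10, 18, 29, 31, 31, 32, 33, 32, 30, 31, 31, 30, 32, 32, 33, 32, 31] [32, 32, 32, 32, 29, 32, 32, 32, 31, 33, 31, 32, 32, 32, 29, 17, 9, 11, 9, 8, 9, 19, 49, 62, 64]
295 [8, 9, 7, 18, 64, 125, 156, 157, 126, 60, 34, 33, 32, 37, 49, 60, 62, 62, 63, 62, 61, 65, 66, 66] [81, 132, 149, 142, 149, 153, 153, 146, 109, 58, 35, 31, 32, 47, 85, 111, 119, 114, 74, 30, 11, 9, 8, 6, 8]
-12 [[317.4, 268.2], [317.3, 290.3], [317.3, 319.4], [368.5, 290.3], [266.2, 290.1]]
-10 [[317.4, 265.0], [317.3, 286.7], [317.3, 315.4], [368.6, 286.7], [266.0, 286.6]]
10 [[317.4, 232.2], [317.4, 250.0], [317.4, 273.6], [370.3, 250.0], [264.5, 249.8]]
12 [[317.4, 228.8], [317.4, 246.2], [317.4, 269.3], [370.4, 246.2], [264.4, 246.0]]
```

```bash
sed -i 's/OFF=np.array(\[0,0,.006\])/OFF=np.array([-.002,0,.006])/' plan.py; python3 shift.py '[[0.005,0.011,-0.001,-0.002,-0.004,0.001],[0.005,0.011,-0.001,-0.002,-0.004,0.001],[0.01,0.011,-0.001,-0.002,-0.004,0.001],[0.01,0.011,0,-0.002,-0.004,0.001],[0.01,0,0,0,0,0],[0.01,0,0,0,0,0],[0,0,0,0,0,0],[0,0,0,0,0,0]]'; python3 plan.py 150 140 129;python3 - <<'E'
from plan import *; from h import *
c=ctrl.camera("wrist"); cv2.imwrite("pics/wp2.png",c["pixels"]); np.savez("w3.npz",**c)
o=ctrl.get_obs(); R=Ro.from_euler("xyz",o["eef_rot"]).as_matrix()
print(proj(c,[path(117)[0],path(105)[0],o["ee_pos"]+R@(OFF+[.012,0,0])]).round(1).tolist())
E
```

```text
time_s: 7.75
ee_pos: [0.5592, 0.1272, 0.1539]
eef_rot: [2.823, 0.674, 2.554]
force: [0.0, 0.1, -0.4]
grip_width: 0.0512
grip_force: 20.0
150 reel [0.5637 0.1267 0.1497] shift [0.0015 0.0002 0.0001] rot [ 0.     0.002 -0.005]
140 reel [0.5571 0.131  0.1434] shift [0.0115 0.0001 0.0001] rot [ 0.     0.002 -0.005]
129 reel [0.55   0.1358 0.1366] shift [0.0225 0.0001 0.0001] rot [ 0.     0.002 -0.005]
force X,Y,Z [-0.0, 0.1, -0.4] reel offset from axis X,Y,Z mm [133.7 -12.8  50.7] m [0.07 0.47 0.02]
[[317.8, 205.5], [317.7, 180.6], [318.0, 250.1]]
```

View pics/wp2.png

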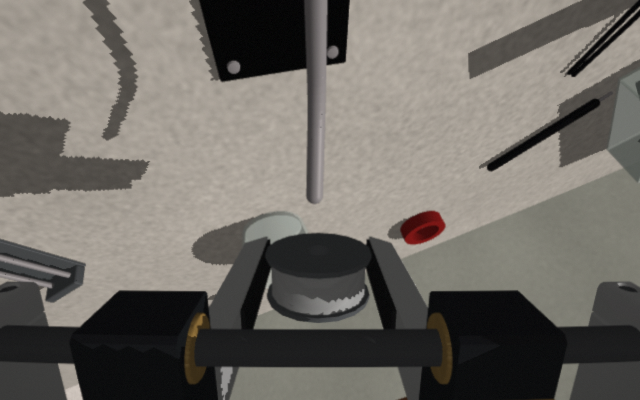

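The nose is at (315,204) and the reel axis at column 318, so about 1.5 mm sideways. I'll check its height by triangulating across the wrist views.

```bash
python3 - <<'E'
from plan import *; from h import *
import itertools
V={"w1":(cam("w1.npz"),(260,313)),"w2":(cam("wrist2.npz"),(417.5,95)),"w3":(cam("w3.npz"),(315,204)),"t":(cam("top0.npz"),(248.6,211.8)),"s":(cam("scene0.npz"),(355.9,171.6))}
X,Y,u=frame()
for k in (["w1","w2"],["w1","w3"],["w2","w3"],["w1","w2","w3"],["w3","s"],["w3","t"],list(V)):
    p,e=tri([V[i] for i in k]); q=p-C; print(k,(1000*np.array([q@X,q@Y,q[2]])).round(1),(1000*np.array(e)).round(1))
for n in ("w1","w2","w3"): # rod centre column fits
    g=V[n][0]["pixels"].mean(2); c,r=V[n][1]
    for row in (int(r)-10,int(r)-30,int(r)-50):
        seg=g[row,int(c)-14:int(c)+25].astype(int); print(n,row,int(c)-14,seg.tolist()) if n=="w3" else 0
g=V["s"][0]["pixels"].mean(2).astype(int); print(g[164:180,346:364])
E
```

```text
['w1', 'w2'] [ 64.6  -5.1 122.4] [1.3 1.3]
['w1', 'w3'] [ 61.8  -6.3 126.8] [2.4 2.4]
['w2', 'w3'] [ 61.4  -8.6 128.4] [0.1 0.1]
['w1', 'w2', 'w3'] [ 63.3  -6.5 125.5] [2.7 0.6 2.2]
['w3', 's'] [ 64.1  -9.1 126.3] [1.1 1.1]
['w3', 't'] [ 62.5  -8.6 127.7] [0.3 0.3]
['w1', 'w2', 'w3', 't', 's'] [ 62.8  -7.6 125.6] [3.5 0.7 1.7 0.9 2.2]
w3 194 301 [167, 167, 167, 166, 147, 101, 61, 60, 62, 71, 81, 92, 103, 110, 118, 130, 144, 158, 158, 151, 145, 146, 158, 167, 167, 166, 165, 164, 166, 167, 168, 167, 168, 170, 170, 170, 170, 169, 169]
w3 174 301 [161, 163, 164, 163, 156, 118, 71, 58, 61, 66, 77, 88, 98, 108, 115, 124, 140, 154, 163, 158, 148, 144, 148, 159, 164, 168, 168, 168, 164, 163, 163, 165, 169, 170, 169, 167, 165, 163, 165]
w3 154 301 [157, 160, 162, 164, 161, 135, 88, 61, 60, 64, 72, 82, 93, 104, 110, 120, 131, 148, 162, 163, 153, 146, 144, 156, 163, 161, 160, 158, 156, 157, 156, 156, 156, 152, 151, 150, 151, 154, 158]
[[ 65  64  61  63  90 108  67  61 134 136 134 134 135 134 133 134 134 136]
 [ 12  23  34  62  74 100 115  63 134 136 135 135 136 135 138 136 135 137]
 [  2   1  1
[... 338 characters left out ...]
 91 129 135 134 137 137]
 [  2   0   4   6   7  14  58  61  75  56  64  65  73 134 135 134 137 137]
 [  4   8   2   2   2  11  31  56  57  56  56  61  87 135 135 137 134 134]
 [  7   2   0   0   2   5  14  38  54  56  59  60  90 133 136 135 134 133]
 [  8   8   4   5   2   1  37 105  55  55  56  66 121 134 133 135 133 133]
 [  6   7   5   6   1   5  30 107 113  79  80 103 132 135 133 134 131 132]
 [  5   4   0  11   2  10  36 108 132 130 133 132 133 133 132 133 131 133]
 [  3   2   1   2   2   4  35 107 132 131 132 131 132 133 133 131 132 132]
 [  3   0   3   4   2   7  36 109 133 133 130 131 132 133 134 133 133 133]
 [  0   1   8   2  10   9  35 111 135 136 135 133 134 135 135 136 136 135]]
```

```bash
sed -i 's/radians(-14)/radians(-16)/' plan.py; python3 plan.py 150 132 117
```

```text
150 reel [0.563  0.1251 0.1492] shift [ 0.0017 -0.0019  0.0002] rot [-0.026  0.002  0.018]
132 reel [0.5514 0.1332 0.1381] shift [ 0.0197 -0.0016  0.0001] rot [-0.026  0.002  0.018]
117 reel [0.5417 0.14   0.1288] shift [ 0.0347 -0.0013  0.0001] rot [-0.026  0.002  0.018]
force X,Y,Z [-0.2, 0.9, -1.3] reel offset from axis X,Y,Z mm [133.7 -12.7  50.8] m [0.02 0.48 0.03]
```

```bash
python3 shift.py '[[0.004,-0.0013,0.0005,-0.013,0,0.009],[0.006,0,0,0,0,0],[0.004,0,0,0,0,0],[0.004,0,0,0,0,0],[0.003,0,0,0,0,0],[0.002,0,0,0,0,0],[0.002,0,0,0,0,0],[0,0,0,0,0,0]]' 0.04 15; python3 plan.py 127 122
```

```text
time_s: 8.6
ee_pos: [0.5424, 0.1379, 0.1372]
eef_rot: [2.802, 0.67, 2.544]
force: [-0.0, 0.8, -0.8]
grip_width: 0.0516
grip_force: 15.0
127 reel [0.5482 0.1355 0.135 ] shift [-0.0015 -0.0007 -0.0003] rot [-0.012  0.001  0.009]
122 reel [0.545  0.1377 0.1319] shift [ 0.0035 -0.0006 -0.0003] rot [-0.012  0.001  0.009]
force X,Y,Z [-0.3, 0.7, -0.8] reel offset from axis X,Y,Z mm [114.   -9.1  34. ] m [ 0.04  0.44 -0.04]
```

Centre at s≈125.5, so the nose tip should now be about 3 mm into the bore, and there is no contact force. I'll advance gently.

```bash
python3 shift.py '[[0.0015,0,0,0,0,0],[0.0015,0,0,0,0,0],[0.0015,0,0,0,0,0],[0.0015,0,0,0,0,0],[0,0,0,0,0,0]]'; python3 plan.py 117; python3 - <<'E'
from h import *
from station import ctrl
c=ctrl.camera("wrist"); np.savez("w4.npz",**c); g=c["pixels"].mean(2).astype(int)
print(g[190:262:3,316].tolist()); print([ (r,(np.where(g[r,290:345]<-0+g[r,290:345].max()-30)[0][[0,-1]]+290).tolist()) for r in (200,215,225)]); 
E
```

```text
time_s: 9.1
ee_pos: [0.5384, 0.1405, 0.1334]
eef_rot: [2.803, 0.67, 2.544]
force: [-0.1, 0.2, -0.8]
grip_width: 0.0514
grip_force: 15.0
117 reel [0.5417 0.14   0.1288] shift [ 0.0025 -0.0005 -0.0004] rot [-0.013  0.001  0.009]
force X,Y,Z [-0.1, 0.1, -0.8] reel offset from axis X,Y,Z mm [109.4  -8.2  30.2] m [ 0.04  0.51 -0.02]
[116, 118, 120, 119, 120, 119, 122, 122, 121, 123, 124, 124, 123, 125, 124, 126, 125, 126, 74, 71, 70, 69, 38, 37]
[(200, [308, 319]), (215, [308, 318]), (225, [308, 319])]
```

```bash
python3 shift.py '[[0.002,0,0,0,0,0],[0.002,0,0,0,0,0],[0.002,0,0,0,0,0],[0.002,0,0,0,0,0],[0.002,0,0,0,0,0],[0,0,0,0,0,0]]'; python3 plan.py 112 98
```

```text
time_s: 9.75
ee_pos: [0.5323, 0.1448, 0.1283]
eef_rot: [2.803, 0.669, 2.545]
force: [-0.2, 0.2, -0.6]
grip_width: 0.0514
grip_force: 15.0
112 reel [0.5385 0.1422 0.1257] shift [-0.0016 -0.0008  0.0003] rot [-0.013 -0.001  0.009]
98 reel [0.5295 0.1485 0.1171] shift [ 0.0124 -0.0007  0.0003] rot [-0.013 -0.001  0.009]
force X,Y,Z [-0.2, 0.1, -0.6] reel offset from axis X,Y,Z mm [102.1  -6.4  25.1] m [ 0.04  0.45 -0.  ]
```

```bash
python3 shift.py '[[0.002,0,0,0,0,0],[0.002,0,0,0,0,0],[0.002,0,0,0,0,0],[0.002,0,0,0,0,0],[0.002,0,0,0,0,0],[0.002,0,0,0,0,0],[0,0,0,0,0,0]]'; python3 plan.py 98 93 88
```

```text
time_s: 10.45
ee_pos: [0.5254, 0.1485, 0.1246]
eef_rot: [2.81, 0.661, 2.547]
force: [7.6, -8.3, -9.0]
grip_width: 0.051
grip_force: 15.0
98 reel [0.5295 0.1485 0.1171] shift [ 0.004  -0.0006  0.0023] rot [-0.018 -0.009  0.009]
93 reel [0.5263 0.1508 0.114 ] shift [ 0.009  -0.0005  0.0024] rot [-0.018 -0.009  0.009]
88 reel [0.523  0.153  0.1109] shift [ 0.014  -0.0005  0.0024] rot [-0.018 -0.009  0.009]
force X,Y,Z [10.2, -4.9, -9.0] reel offset from axis X,Y,Z mm [94.3 -5.6 21.3] m [-1.02  0.24 -0.94]
```

```bash
python3 shift.py '[[0,0,0,0,0,0],[0,0,0,0,0,0]]';python3 - <<'E'
from station import ctrl
o=ctrl.get_obs(); print(o["qpos"],o["tau"])
E
python3 plan.py 102
```

```text
time_s: 10.65
ee_pos: [0.5255, 0.1485, 0.1246]
eef_rot: [2.81, 0.661, 2.547]
force: [7.5, -8.1, -7.4]
grip_width: 0.0513
grip_force: 15.0
[ 0.32998318  0.20183688  2.09165979 -1.04052519  0.31449045  0.16007817] [ 5.44164285e+00 -4.33993149e+01 -2.86463624e+01 -3.19606913e-01
 -2.21207164e+00 -5.68555843e-03]
102 reel [0.5321 0.1467 0.1195] shift [ 0.     -0.0006  0.0023] rot [-0.018 -0.009  0.009]
force X,Y,Z [10.0, -4.7, -7.4] reel offset from axis X,Y,Z mm [94.3 -5.5 21.3] m [-1.02  0.2  -0.89]
```

The force comes from joint 4 sitting on its limit (−1.04) near the wrist singularity. Rolling the tool about the bore axis frees it, and the reel is symmetric about that axis so nothing else changes. I'll back off a little, then roll.

```bash
python3 - <<'E'
s=open('plan.py').read()
s=s.replace("    x=-(np.cos(th)*X+np.sin(th)*u);z=np.sin(th)*X-np.cos(th)*u;R=np.c_[x,np.cross(z,x),z]; return p-R@OFF,R",
"    p=p+UP*(-np.sin(th)*X+np.cos(th)*u)\n    x=-(np.cos(th)*X+np.sin(th)*u);z=np.sin(th)*X-np.cos(th)*u;R=np.c_[x,np.cross(z,x),z]@Ro.from_euler('x',TL).as_matrix(); return p-R@OFF,R")
s=s.replace("def frame","TL=-.27;UP=0.\ndef frame")
s+="    print('q',np.round(o['qpos'],2))\n"
open('plan.py','w').write(s)
E
python3 shift.py '[[-0.004,0,0.001,0,0,0],[0,0,0,0,0,0]]'; python3 plan.py 105
```

```text
time_s: 10.85
ee_pos: [0.5288, 0.1473, 0.1266]
eef_rot: [2.808, 0.661, 2.548]
force: [3.6, -4.9, -7.2]
grip_width: 0.0513
grip_force: 15.0
105 reel [0.534  0.1454 0.1214] shift [ 0.001  -0.0029  0.0017] rot [-0.286 -0.01   0.008]
force X,Y,Z [5.1, -3.2, -7.2] reel offset from axis X,Y,Z mm [97.9 -5.4 23.3] m [-0.6   0.64 -0.57]
q [ 0.32  0.2   2.08 -1.02  0.31  0.13]
```

```bash
python3 shift.py '[[0,-0.0007,0.0004,-0.07,-0.0025,0.002],[0,-0.0007,0.0004,-0.07,-0.0025,0.002],[0,-0.0007,0.0004,-0.07,-0.0025,0.002],[0.001,-0.0007,0.0004,-0.07,-0.0025,0.002],[0,0,0,0,0,0],[0,0,0,0,0,0]]'; python3 plan.py 105 100 95
```

```text
time_s: 11.45
ee_pos: [0.5291, 0.157, 0.1469]
eef_rot: [2.567, 0.651, 2.542]
force: [-0.2, -12.7, -3.3]
grip_width: 0.0509
grip_force: 20.2
105 reel [0.534  0.1454 0.1214] shift [ 0.0092 -0.0205  0.0127] rot [-0.048 -0.016 -0.003]
100 reel [0.5308 0.1476 0.1183] shift [ 0.0142 -0.0206  0.0128] rot [-0.048 -0.016 -0.003]
95 reel [0.5275 0.1499 0.1152] shift [ 0.0192 -0.0206  0.0129] rot [-0.048 -0.016 -0.003]
force X,Y,Z [4.5, -11.8, -3.3] reel offset from axis X,Y,Z mm [94.5  5.  44.1] m [-2.01  0.99 -1.69]
q [ 0.22  0.14  2.16 -1.04  0.    0.09]
```

The tool went the wrong way through the singularity (q5 = 0). I need to see where the reel is.

```bash
python3 - <<'E'
from h import *
from station import ctrl
ims={}
for n in ("scene","wrist"):
    c=ctrl.camera(n); np.savez(f"{n}5.npz",**c); ims[n]=c["pixels"]
a=cv2.resize(ims["scene"][110:240,290:410],(369,400),interpolation=2); b=ims["wrist"][0:400,110:530]
cv2.imwrite("pics/m5.png",np.hstack([a,b]))
E
```

```text
(no output)
```

View pics/m5.png

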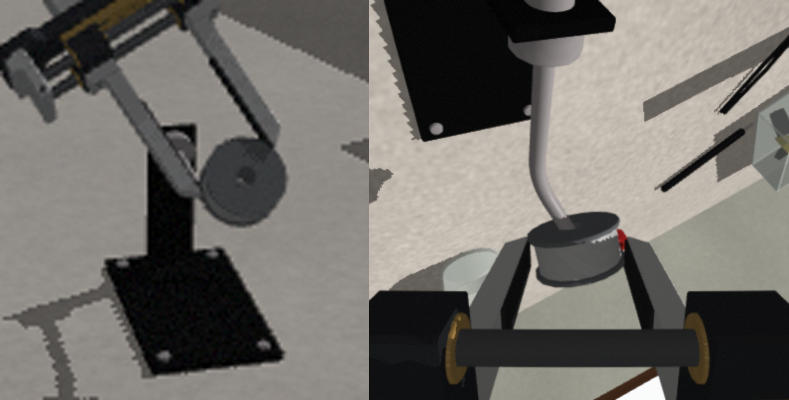

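The reel is still threaded on the upturned end, at the wrist image's centre, but has slipped toward the fingertips. The rod runs from the boss through the bend into its bore. It will hang there by itself, so I'll open slightly, withdraw, and regrip with an upright tool.

```bash
python3 shift.py '[[0,0,0,0,0,0],[0,0,0,0,0,0],[0,0,0,0,0,0],[0,0,0,0,0,0]]' 0.068; python3 - <<'E'
from station import ctrl
import numpy as np
o=ctrl.get_obs(); print(o["qpos"].round(3) if hasattr(o["qpos"],'round') else o["qpos"],o["force"])
E
python3 shift.py '[[0,0,-0.01,0,0,0],[0,0,-0.015,0,0,0],[0,0,-0.02,0,0,0],[0,0,-0.02,0,0,0],[0,0,0,0,0,0]]'; python3 plan.py 60
```

```text
time_s: 11.95
ee_pos: [0.5296, 0.1587, 0.1478]
eef_rot: [2.562, 0.652, 2.542]
force: [0.1, 0.5, -0.7]
grip_width: 0.0679
grip_force: 0.0
[ 2.250e-01  1.390e-01  2.159e+00 -1.040e+00  1.000e-03  9.300e-02] [ 0.13948194  0.50973853 -0.65462763]
time_s: 12.45
ee_pos: [0.4947, 0.1518, 0.177]
eef_rot: [2.559, 0.663, 2.533]
force: [0.7, 0.4, 1.2]
grip_width: 0.0677
grip_force: 0.0
60 reel [0.5009 0.1652 0.1001] shift [ 0.0476 -0.0206  0.0513] rot [-0.044  0.602  0.15 ]
force X,Y,Z [0.5, 0.6, 1.2] reel offset from axis X,Y,Z mm [ 64.5 -12.6  74.3] m [-0.06  0.33 -0.01]
q [ 0.24 -0.    2.23 -0.29  0.07 -0.65]
```

```bash
python3 shift.py '[[0,0,-0.02,0,0,0],[0,0,-0.03,0,0,0],[0,0,-0.03,0,0,0],[0,0,0,0,0,0]]'; cat > go.py <<'E'
import sys; from plan import *
a=[float(v) for v in sys.argv[1:]]; d,r=delta(np.array(a[:3]),Ro.from_euler("xyz",[np.pi,a[4] if len(a)>4 else 0,a[3]]).as_matrix()); o=ctrl.get_obs()
print("shift",d.round(4),"rot",r.round(3),"q",np.round(o["qpos"],2))
E
python3 go.py .42 .2 .3 2.76
```

```text
time_s: 12.85
ee_pos: [0.4361, 0.1386, 0.2312]
eef_rot: [2.558, 0.666, 2.53]
force: [1.5, 0.9, 0.6]
grip_width: 0.0681
grip_force: 0.0
shift [-0.0045  0.0805 -0.0475] rot [ 0.483  0.705 -0.021] q [ 0.24 -0.27  2.3  -0.1   0.26 -0.84]
```

```bash
python3 shift.py '[[0,0,-0.01,0.08,0.117,-0.0035],[0,0,-0.01,0.08,0.117,-0.0035],[0,0,-0.01,0.08,0.117,-0.0035],[0,0,-0.01,0.08,0.117,-0.0035],[0,0,-0.01,0.08,0.117,-0.0035],[0,0,-0.01,0.08,0.117,-0.0035],[0,0,0,0,0,0]]'; python3 go.py .42 .2 .3 2.76; python3 - <<'E'
from h import *
from station import ctrl
for n in ("scene","top","wrist"):
    c=ctrl.camera(n); np.savez(f"{n}6.npz",**c)
    if n=="scene":
        d=cv2.absdiff(c["pixels"],cam("scene0.npz")["pixels"]).max(2); m=(d>18).astype(np.uint8); m[:130]=0;m[:,:330]=0;m[:,390:]=0;m[230:]=0
        N,l,st,ce=cv2.connectedComponentsWithStats(m); print([ (s.tolist(),q.round(1).tolist()) for s,q in zip(st[1:],ce[1:]) if s[4]>15])
E
```

```text
time_s: 13.55
ee_pos: [0.4117, 0.1319, 0.279]
eef_rot: [-3.135, 0.0, 2.755]
force: [0.8, 0.0, -1.0]
grip_width: 0.0678
grip_force: 0.0
shift [ 0.018   0.0661 -0.0214] rot [-0.006 -0.    -0.005] q [ 0.23 -0.    1.75 -0.01  1.4  -0.96]
[([330, 144, 10, 5, 31], [334.3, 146.0]), ([355, 158, 29, 30, 642], [369.6, 172.2])]
```

```bash
python3 - <<'E'
from plan import *; from h import *
s=cam("scene6.npz");w=cam("wrist6.npz");t=cam("top6.npz")
for l in (-16,0,16,30,45,60):
    L=np.radians(l);print(l,[proj(s,path(q,L)[:1]).round(0)[0].tolist() for q in (70,85,100)],"w",[proj(w,path(q,L)[:1]).round(0)[0].tolist() for q in (0,70,85,100)])
d=cv2.absdiff(t["pixels"],cam("top0.npz")["pixels"]).max(2); m=(d>18); ys,xs=np.where(m[180:300,200:300]); print("top diff", xs.min()+200,xs.max()+200,ys.min()+180,ys.max()+180,len(xs)) if len(xs) else 0
g=w["pixels"].mean(2); print(cv2.resize(g[130:300,220:460].astype(np.float32),(48,34),interpolation=cv2.INTER_AREA).astype(int).tolist().__str__().replace("], [","\n"))
E
```

```text
-16 [[355.0, 173.0], [356.0, 173.0], [356.0, 172.0]] w [[384.0, 202.0], [381.0, 269.0], [379.0, 284.0], [378.0, 299.0]]
0 [[355.0, 173.0], [357.0, 173.0], [359.0, 171.0]] w [[384.0, 202.0], [381.0, 269.0], [382.0, 284.0], [383.0, 299.0]]
16 [[356.0, 173.0], [358.0, 173.0], [361.0, 171.0]] w [[384.0, 202.0], [382.0, 269.0], [384.0, 284.0], [388.0, 298.0]]
30 [[356.0, 173.0], [360.0, 173.0], [364.0, 172.0]] w [[384.0, 202.0], [382.0, 269.0], [386.0, 283.0], [392.0, 298.0]]
45 [[356.0, 173.0], [360.0, 174.0], [365.0, 173.0]] w [[384.0, 202.0], [383.0, 269.0], [388.0, 282.0], [395.0, 296.0]]
60 [[356.0, 174.0], [361.0, 175.0], [367.0, 175.0]] w [[384.0, 202.0], [383.0, 268.0], [389.0, 282.0], [397.0, 294.0]]
top diff 200 299 180 299 8182
[[158, 157, 158, 157, 156, 157, 154, 155, 157, 156, 160, 161, 159, 157, 159, 156, 153, 157, 160, 159, 154, 155, 155, 156, 155, 155, 153, 156, 152, 154, 152, 152, 158, 152, 153, 152, 152, 152, 157, 156, 151, 151, 148, 151, 154, 155, 160, 154
155, 159, 159, 155, 160, 160, 156, 156, 159, 155, 162, 156, 161, 157, 159, 155, 158, 159, 155, 158, 156, 150, 153, 
[... 6263 characters left out ...]
6, 155, 118, 32, 7, 8, 9, 52, 80, 85, 86, 86, 96, 152, 155, 153, 156, 155
85, 72, 11, 7, 7, 62, 154, 151, 152, 144, 124, 96, 80, 81, 79, 78, 79, 79, 85, 146, 154, 154, 153, 155, 151, 150, 156, 156, 156, 158, 153, 155, 145, 58, 8, 7, 7, 20, 60, 65, 73, 81, 86, 115, 156, 156, 157, 152
77, 26, 9, 7, 8, 116, 153, 152, 126, 81, 77, 79, 81, 81, 80, 78, 80, 77, 90, 131, 152, 154, 158, 153, 155, 155, 155, 159, 160, 156, 153, 156, 135, 63, 16, 7, 7, 8, 45, 61, 60, 61, 75, 87, 136, 158, 156, 153
38, 8, 7, 7, 32, 147, 151, 153, 151, 94, 77, 81, 79, 79, 81, 86, 109, 133, 150, 157, 156, 152, 155, 152, 156, 155, 157, 155, 156, 157, 156, 103, 36, 31, 30, 7, 7, 7, 20, 59, 61, 60, 61, 63, 80, 149, 159, 155]]
```

```bash
python3 shift.py '[[0.009,0.022,-0.007,0,0,0],[0.009,0.022,-0.007,0,0,0],[0,0.022,-0.007,0,0,0],[0,0,0,0,0,0]]' 0.075; python3 - <<'E'
from plan import *; from h import *
w=ctrl.camera("wrist"); np.savez("w7.npz",**w); t=ctrl.camera("top"); np.savez("top7.npz",**t)
P=np.array([path(q,0)[0] for q in (0,57,70,85,100)]); p=proj(w,P).round(0); print(p.tolist())
g=w["pixels"].mean(2); x0=int(p[1,0])-60
a=cv2.resize(g[190:330,x0:x0+120].astype(np.float32),(60,47),interpolation=cv2.INTER_AREA); print("x0",x0,"step 2,3")
for i,r in enumerate(a): print(190+i*3,"".join("#@%*+=-:. "[min(9,int(v/18))] for v in r))
E
```

```text
time_s: 14.1
ee_pos: [0.4174, 0.2021, 0.3009]
eef_rot: [3.139, 0.003, 2.761]
force: [0.0, 0.1, -0.5]
grip_width: 0.0747
grip_force: 0.0
[[314.0, 214.0], [314.0, 264.0], [314.0, 276.0], [314.0, 290.0], [314.0, 304.0]]
x0 254 step 2,3
190 ....   .:-=++@#################################+........  ..
193 .....:-=+++++@############@%%%%*%@#############+......... ..
196 .:-==++++++++%############%*++==-=@############+ ........ ..
199 +++++++++++++%############@%*+===*#############+..    ....  
202 ++++++++==::+%#################################+.........   
205 ++++==-....-+%############@@@@@@@@@@###########+........  ..
208 ==-:.......:+%##########%**+==----:-%##########=.  .. ..  ..
211 . .........-+%##########%**+=---:::-%##########=.   ....   .
214 .......... .=%##########@%*+=-----=+@##########=  . . ..    
217  ..  ..... :=*#############@*=--%@#############=      ....  
220  ....... ..:=*##############%=--%##############-    ...     
223   .........:+*##############%=--%##############-  ... .     
226       ......=*##############%+--%##############-    .       
229    .. ......=*####
[... 1487 characters left out ...]
......................+*=-=%@@@@@@@@%-............
301 -:...........................:=%@%+-=%@@@@@@@@*:............
304 ............................=%@@@@***%@@@@@@%*-:............
307 ......................... :*@@@@@@%%%@@@@@@*=:.::...........
310 .........................:%@@@@@@@@@@@@@@*+:....:=:.........
313 ................ ... ....+@@@@@@@@@@@@%*=:......:=*:........
316 ......... ......... .....+@@@@@@@@@%*+-:.. .....:=%-  ......
319 ......... ................+%@@%%%*+=-:::........:**:........
322 ...........................:+**++==---:::......:+*-.........
325 ................... ........-**++==---:::.....-*+:..........
328 -----::--:::::::::::::::::::-+%**+++===------+*+-:----------
```

The reel is hanging on the spindle's end, with its face centred near (327,307) in the wrist view. The bend leans toward +y, since the rod runs from (315,275) to (325,303). Next I'll estimate the lean and s.

```bash
python3 - <<'E'
from plan import *; from h import *
w=cam("w7.npz");s=cam("scene6.npz");X,Y,u=frame()
for l in (15,25,35,45,55,65):
    L=np.radians(l);print(l,"w rod s70..105",proj(w,[path(q,L)[0] for q in (70,80,90,95,100)]).round(0).astype(int).tolist(),"scene",proj(s,[path(q,L)[0] for q in (100,110,120)]).round(0).astype(int).tolist())
p,e=tri([(w,(327,309)),(s,(369.5,173))]); q=p-C; print("tri",(1000*np.array([q@X,q@Y,q[2]])).round(1),np.round(e,4))
d=cv2.absdiff(s["pixels"],cam("scene0.npz")["pixels"]).max(2); g=s["pixels"].mean(2)
for r in range(154,194,2): print(r,"".join("#@%*+=-:. "[min(9,int(v/15))] for v in g[r,340:392]))
E
```

```text
15 w rod s70..105 [[315, 276], [316, 285], [317, 294], [318, 299], [319, 304]] scene [[361, 171], [363, 170], [365, 168]]
25 w rod s70..105 [[315, 276], [317, 285], [319, 294], [320, 299], [322, 303]] scene [[363, 171], [365, 170], [368, 169]]
35 w rod s70..105 [[315, 276], [318, 285], [321, 294], [323, 298], [324, 302]] scene [[364, 172], [367, 171], [370, 170]]
45 w rod s70..105 [[316, 276], [318, 285], [322, 293], [324, 297], [327, 301]] scene [[365, 173], [369, 172], [372, 172]]
55 w rod s70..105 [[316, 276], [319, 284], [324, 292], [326, 296], [329, 300]] scene [[366, 174], [370, 174], [374, 173]]
65 w rod s70..105 [[316, 276], [320, 284], [325, 291], [327, 295], [330, 299]] scene [[367, 175], [371, 175], [375, 176]]
tri [ 57.6  16.4 116.5] [0.0026 0.0026]
154 ##*+=--=-::%#*........    .......  .......  ....    
156 @+++++++++++%*..........................    .....   
158 @*+++++++++++=  .........--===-:........  ..........
160 @+++++*+-:++++..... ..-**=::::..:=........ .......  
162 #@++++**+-:=@*     .+*+=----::=*********-.. ...... .
164 ###@*+++*+-:+*....=**+=====-+**********%**-.......  
166 ########@*+=:.  .=**+++=+=*****************-.. .....
168 ##########%+=:..:%*++++++***%*********%****+.... ...
170 ###########%++-:+*++++++%****%**%***********:.......
172 ############%***%*+++++*%***%*%%%%%%%*******:.  ....
174 ############%:-*%*+++++%******%*%%%%*******=........
176 ############%:.-%*+++++%**%*%*%%%%**%%**%**:.. .... 
178 ############%:..=**++++%****%*************-.........
180 ############%:...=%*+++*%***%%*******%***-..........
182 ############%:.....=%***%%*************=.  ....  ...
184 ############*............=*%*********+:    ... .....
186 ############*......   .....:+*****-..... ... .......
188 ############*.......   ..... .......................
190 ############%.... .:==:     ..................      
192 ###############@@*--=@@=..........       ........
```

```bash
python3 - <<'E'
from plan import *; from h import *
w=cam("w7.npz");s=cam("scene6.npz");X,Y,u=frame()
S=lambda p:(1000*np.array([(p-C)@X,(p-C)@Y,p[2]])).round(1)
p,e=tri([(w,(327,307)),(s,(366.5,171.3))]); print("back face",S(p),p.round(4),np.round(e,4))
# front face: ray from scene, 24 mm from back face (far solution)
o,d=ray(s,[(373.5,173.5)]);d=d[0]/np.linalg.norm(d[0]); f=o+d*((p-o)@d); m=np.linalg.norm(f-p);print("miss",m)
k=np.sqrt(max(0,.024**2-m*m))
for sg in (-1,1):
    q=f+sg*k*d; print("front",S(q),"centre",S((p+q)/2),"axis",((S(q)-S(p))/24).round(2))
for l in (35,40):
  for q in (101,113,117): print(l,q,S(path(q,np.radians(l))[0]))
E
```

```text
back face [ 53.1  14.  118.6] [0.5415 0.1641 0.1186] [0.0002 0.0002]
miss 0.014355882738262524
front [ 75.3  21.4 124. ] centre [ 64.2  17.7 121.3] axis [0.92 0.31 0.23]
front [ 42.5  32.  106.8] centre [ 47.8  23.  112.7] axis [-0.44  0.75 -0.49]
35 101 [ 50.   11.3 116.1]
35 113 [ 59.2  15.7 122.4]
35 117 [ 62.3  17.2 124.6]
40 101 [ 50.   12.7 115.1]
40 113 [ 59.2  17.6 121. ]
40 117 [ 62.3  19.3 123. ]
```

The reel's centre is at s≈115, so it hangs drooping on the tip. Its measured centre in the stand frame is (64, 18, 121) with its axis about 13° up and 19° to the side. I'll regrip it gently from above in that attitude.

```bash
python3 shift.py '[[-0.02,0,0,-0.015,-0.086,-0.116],[-0.02,0,0,-0.015,-0.086,-0.116],[-0.02,0,0,-0.015,-0.086,-0.116],[0,0,0,0,0,0]]' 0.068; python3 tgt.py 63.5 17.5 121 20 15 70
```

```text
time_s: 14.6
ee_pos: [0.4743, 0.1841, 0.3058]
eef_rot: [3.141, 0.263, 3.111]
force: [-0.6, 0.1, 0.1]
grip_width: 0.0682
grip_force: 0.0
shift [-28.1 -18.3 124.9] rot [0.    0.001 0.001] | reel now [-15.7   8.  301.9] az el [20.1 15.1] F tool [ 0.6  0.  -0.2] q [ 0.34  0.02  1.68 -0.1   1.2  -1.17] t 14.6
```

```bash
python3 shift.py '[[-0.0094,-0.006,0.0,0,0,0],[-0.0094,-0.006,0.03,0,0,0],[-0.0094,-0.006,0.03,0,0,0],[0,0,0.03,0,0,0],[0,0,0.025,0,0,0],[0,0,0.01,0,0,0],[0,0,0,0,0,0],[0,0,0,0,0,0]]' 0.068; python3 tgt.py 63.5 17.5 121 20 15;  python3 - <<'E'
from plan import *; from h import *
w=ctrl.camera("wrist"); np.savez("w8.npz",**w); s=ctrl.camera("scene"); np.savez("scene8.npz",**s)
g=w["pixels"].mean(2); a=cv2.resize(g[190:340,230:410].astype(np.float32),(90,50),interpolation=cv2.INTER_AREA)
for i,r in enumerate(a): print(190+i*3,"".join("#@%*+=-:. "[min(9,int(v/18))] for v in r))
o=ctrl.get_obs();R=Ro.from_euler("xyz",o["eef_rot"]).as_matrix(); print("pred back face",proj(w,[o["ee_pos"]+R@v for v in ([.012,0,.074],[.012,.026,.074],[.012,-.026,.074],[-.012,0,.074])]).round(0).tolist())
E
```

```text
time_s: 15.4
ee_pos: [0.5334, 0.1657, 0.1936]
eef_rot: [3.14, 0.261, 3.109]
force: [-0.5, -0.0, 0.4]
grip_width: 0.0681
grip_force: 0.0
shift [ 0.2 -1.8 71. ] rot [ 0.002 -0.001 -0.   ] | reel now [ 45.9  12.9 189.7] az el [20. 15.] F tool [ 0.4 -0.1 -0.6] q [ 0.27  0.23  1.72 -0.09  0.95 -1.23] t 15.4
190                                    .:-++-:::++++=---:.                                    
193                               .-=+*%%%%+=:::*@@@@@@@%%*+-.                                
196                            .-*%%@@@@@@%*=:::+@@@@@@@@@@@@%+:                              
199                          -*%@@@@@@@@@@%*=-:-*@@@@@@@@@@@@@@%-                             
202                        .+%@@@@@@@@@@@@%**++*%%@@@@@@@@@@@@@@*.                            
205                        +@@@@@@@@@@@@@@%**+**%%@@@@@@@@@@@@@@%.                            
208                       .%@@@@@@@@@@@@@@%%%%%%%@@@@@@@@@@@@@@%=.                            
211                       .%@@@@@@@@@@@@@@@@@@@@@@@@@@@@@@@@@%*=.                             
214                        -%@@@@@@@
[... 3333 characters left out ...]
                                             -####
322 ##=---:-.                                                                            .*###
325 #*-----:.                                                                   .         :@##
328 @%******++====++++====================================================++=++=+++++==++++%@@
331 @@@@@@@@@@@@@@@@@@@@@@@@@@@@@@@@@@@@@@@@@@@@@@@@@@@@@@@@@@@@@@@@@@@@@@@@@@@@@@@@@@@@@@@@@@
334 @@@@@@@@@@@@@@@@@@@@@@@@@@@@@@@@@@@@@@@@@@@@@@@@@@@@@@@@@@@@@@@@@@@@@@@@@@@@@@@@@@@@@@@@@@
337 @@@@@@@@@@@@@@@@@@@@@@@@@@@@@@@@@@@@@@@@@@@@@@@@@@@@@@@@@@@@@@@@@@@@@@@@@@@@@@@@@@@@@@@@@@
pred back face [[317.0, 208.0], [356.0, 209.0], [278.0, 208.0], [317.0, 242.0]]
```

```bash
python3 shift.py '[[0,-0.0012,0.015,0,0,0],[0,0,0.015,0,0,0],[0,0,0.012,0,0,0],[0,0,0.01,0,0,0],[0,0,0.008,0,0,0],[0,0,0.006,0,0,0],[0,0,0.004,0,0,0],[0,0,0,0,0,0]]' 0.068; python3 tgt.py 63.5 17.5 121 20 15; python3 shift.py '[[0,0,0,0,0,0],[0,0,0,0,0,0],[0,0,0,0,0,0],[0,0,0,0,0,0],[0,0,0,0,0,0]]' 0.045 12;  python3 tgt.py 63.5 17.5 121 20 15
```

```text
time_s: 16.3
ee_pos: [0.5511, 0.1641, 0.1245]
eef_rot: [3.141, 0.26, 3.111]
force: [1.0, 0.5, -0.0]
grip_width: 0.0681
grip_force: 0.0
shift [-0.5 -0.6 -0.3] rot [ 0.001 -0.002  0.001] | reel now [ 62.9  17.9 120.6] az el [20.1 14.9] F tool [-0.9  0.6  0.3] q [ 0.26  0.35  1.74 -0.1   0.81 -1.22] t 16.3
time_s: 16.8
ee_pos: [0.5512, 0.1641, 0.125]
eef_rot: [3.141, 0.261, 3.111]
force: [0.0, -1.3, 1.5]
grip_width: 0.0521
grip_force: 11.9
shift [-0.2 -0.6  0.2] rot [ 0.001 -0.001  0.001] | reel now [ 63.1  18.  121.2] az el [20.1 14.9] F tool [-0.4 -1.3 -1.5] q [ 0.26  0.34  1.74 -0.1   0.81 -1.22] t 16.8
```

```bash
cat > pt.py <<'E'
# usage: phi s... : print tgt args along the path
import sys; from plan import *
ph=np.radians(float(sys.argv[1])); X,Y,_=frame(0)
for s in map(float,sys.argv[2:]):
    p,th=path(s,ph); p2,_=path(s+.01,ph); t=(p2-p)/np.linalg.norm(p2-p); up=0.9 if 40<s<97 else 0
    _,_,u=frame(ph); q=p-C+(up/1000)*(-np.sin(th)*X+np.cos(th)*u)*(min(1,th/.3))
    print(s,(1000*np.array([q@X,q@Y,q[2]])).round(1),"az el",np.degrees([np.arctan2(t@Y,t@X),np.arcsin(t[2])]).round(1))
E
python3 pt.py 37 115 110 105 100 95 90 85 80 75 70 65 60 55; python3 tgt.py 61 17 123.3 27 30.9
```

```text
115.0 [ 60.8  17.3 122.9] az el [26.8 30.9]
110.0 [ 56.9  15.3 120.3] az el [26.8 30.9]
105.0 [ 53.1  13.4 117.8] az el [26.8 30.9]
100.0 [ 49.3  11.5 115.2] az el [26.8 30.9]
95.0 [ 44.9   9.9 113.2] az el [26.8 30.9]
90.0 [ 41.    8.  110.6] az el [26.8 30.9]
85.0 [ 37.2   6.1 108.1] az el [26.8 30.9]
80.0 [ 33.3   4.3 105.7] az el [21.3 25.7]
75.0 [ 29.    2.9 103.8] az el [16.2 20.3]
70.0 [ 24.5   1.8 102.4] az el [11.5 14.8]
65.0 [ 19.8   0.8 101.1] az el [7.  9.1]
60.0 [ 15.    0.2 100.3] az el [2.6 3.4]
55.0 [ 10.   0. 100.] az el [0. 0.]
shift [ 2.7 -0.4 -2.5] rot [-0.046 -0.278 -0.112] | reel now [ 63.1  18.  121.2] az el [20.1 14.9] F tool [-0.4 -1.3 -1.5] q [ 0.26  0.34  1.74 -0.1   0.81 -1.22] t 16.8
```

```bash
python3 shift.py '[[0.0005,0,-0.0005,-0.009,-0.05,-0.022],[0.0005,0,-0.0005,-0.009,-0.05,-0.022],[0.0005,0,-0.0005,-0.009,-0.05,-0.022],[0.0005,0,-0.0005,-0.009,-0.05,-0.022],[0,0,0,0,0,0]]';  python3 tgt.py 61 17 123.3 27 30.9; python3 tgt.py 57 15.3 120.3 27 30.9
```

```text
time_s: 17.3
ee_pos: [0.5476, 0.164, 0.1255]
eef_rot: [3.138, 0.46, -3.079]
force: [0.1, 0.2, -1.3]
grip_width: 0.0519
grip_force: 11.8
shift [-0.8 -0.3 -1. ] rot [-0.009 -0.079 -0.024] | reel now [ 60.4  17.  121.9] az el [25.4 26.4] F tool [0.5 0.1 1.2] q [ 0.26  0.27  1.89 -0.17  0.54 -1.25] t 17.3
shift [ 4.4 -0.1 -0.3] rot [-0.009 -0.079 -0.024] | reel now [ 60.4  17.  121.9] az el [25.4 26.4] F tool [0.5 0.1 1.2] q [ 0.26  0.27  1.89 -0.17  0.54 -1.25] t 17.3
```

Aligned with almost no force, and q5 is healthy. I'll slide along the straight piece.

```bash
python3 shift.py '[[0.0015,0,-0.0003,-0.003,-0.02,-0.006],[0.0015,0,-0.0003,-0.003,-0.02,-0.006],[0.0015,0,0,0,-0.015,0],[0.0015,0,0,0,0,0],[0,0,0,0,0,0]]';  python3 tgt.py 53.1 13.4 117.8 26.8 30.9
```

```text
time_s: 17.8
ee_pos: [0.5428, 0.1637, 0.1236]
eef_rot: [3.138, 0.515, -3.066]
force: [0.3, 1.3, -0.6]
grip_width: 0.0518
grip_force: 11.8
shift [ 4.3 -0.1  0.3] rot [-0.002 -0.024 -0.01 ] | reel now [ 56.2  15.  120.1] az el [26.2 29.5] F tool [-0.1  1.2  0.8] q [ 0.27  0.25  1.94 -0.21  0.45 -1.22] t 17.8
```

```bash
python3 shift.py '[[0.002,0,0,0,-0.005,0],[0.002,0,0,0,-0.005,0],[0.002,0,0,0,0,0],[0.002,0,0,0,0,0],[0.001,0,0,0,0,0],[0,0,0,0,0,0]]';  python3 tgt.py 49.3 11.5 115.2 26.8 30.9
```

```text
time_s: 18.4
ee_pos: [0.5351, 0.163, 0.1193]
eef_rot: [3.138, 0.526, -3.066]
force: [-1.5, -2.3, 2.4]
grip_width: 0.0518
grip_force: 11.8
shift [ 0.4 -0.   0.5] rot [-0.002 -0.014 -0.01 ] | reel now [ 49.4  11.6 115.8] az el [26.2 30.1] F tool [ 0.2 -2.2 -2.9] q [ 0.27  0.24  1.97 -0.23  0.43 -1.19] t 18.4
```

```bash
python3 tgt.py 44.9 9.9 113.2 26.8 30.9; python3 tgt.py 41 8 110.6 26.8 30.9;  python3 tgt.py 37.2 6.1 108.1 26.8 30.9; python3 - <<'E'
from h import *
from station import ctrl
w=ctrl.camera("wrist"); np.savez("w9.npz",**w)
g=w["pixels"].mean(2); a=cv2.resize(g[130:300,250:390].astype(np.float32),(70,42),interpolation=cv2.INTER_AREA)
for i,r in enumerate(a): print(130+i*4,"".join("#@%*+=-:. "[min(9,int(v/18))] for v in r))
E
```

```text
shift [ 5.4  0.5 -0.1] rot [-0.002 -0.014 -0.01 ] | reel now [ 49.4  11.6 115.8] az el [26.2 30.1] F tool [ 0.2 -2.2 -2.9] q [ 0.27  0.24  1.97 -0.23  0.43 -1.19] t 18.4
shift [10.5  0.5 -0.1] rot [-0.002 -0.014 -0.01 ] | reel now [ 49.4  11.6 115.8] az el [26.2 30.1] F tool [ 0.2 -2.2 -2.9] q [ 0.27  0.24  1.97 -0.23  0.43 -1.19] t 18.4
shift [15.4  0.4 -0. ] rot [-0.002 -0.014 -0.01 ] | reel now [ 49.4  11.6 115.8] az el [26.2 30.1] F tool [ 0.2 -2.2 -2.9] q [ 0.27  0.24  1.97 -0.23  0.43 -1.19] t 18.4
130 ..=##################################################@*+++==-:..      
134 -=@#################################################%*+++=-::.        
138 ##################################################@*++++=-:..         
142 =*%@#############################################@*+++=--:..          
146     .-+%@#######################################%*+++=-::.            
150          .:=*@@###############################@*+++==-:..             
154                :-*%@#########################@*+++=-::.               
158                     .-+%@###############@*****+++=-:..       
[... 1859 characters left out ...]
%%%%%%%%%%%%%@####@*+++++
262 ++==@@##@@%%%%%%%%%%%%%%%%%%%%%%%%%%%%%%%%%%%%%%%%%%%%%*++@#####@+++++
266 +==@@@###%+**%%%%%%%%%%%%%%%%%%%%%%%%%%%%%%%%%%%%%%**++++=+######%++++
270 +-%#@@@#@-:++++**********%%%%%%%%%%%%%%%%%%%%%**+++++++++++@######*+++
274 +@#@@@@#* :++++++=====++++==++***********++++++++++++++++*%@######@*++
278 %##@@@@@. *++++++=====----:::::....:::-=======+++++++++++*%%@######@*+
282 ##@@@@@+ =%++++++=====----::::.....    . .-=:::===+++=+==+%%*@######@+
286 ##@@@@%  *%*+++++====-----::::.....                :.   :+%*.=#######%
290 ##@@@@-  =%%*++++====----::::......                    -%%*:  %#######
294 ##@@@*    +%%*++++===----:::::.....                   -%%+-   -@######
```

```bash
cat > av.py <<'E'
# usage: phi s ... : reel fitted to the centreline over its own width -> shift from the present pose
import sys,os; from plan import *
ph=np.radians(float(sys.argv[1])); X,Y,u=frame(ph); off=np.array([0,0,.004]); Z=np.array([0,0,1.])
o=ctrl.get_obs();R0=Ro.from_euler("xyz",o["eef_rot"]).as_matrix()
for s in map(float,sys.argv[2:]):
    P=np.array([path(s+k,ph)[0] for k in np.linspace(-12,12,25)]); c=(P.max(0)*0+ (P[[0,-1]].mean(0)+P[12])/2); t=P[-1]-P[0]; t/=np.linalg.norm(t)
    zz=-(Z-(Z@t)*t);zz/=np.linalg.norm(zz);R=np.c_[-t,np.cross(zz,-t),zz]; d,r=delta(c-R@off,R); print(s,"shift mm",(d*1000).round(1),"rot",r.round(3))
q=o["ee_pos"]+R0@off-C;a=-R0[:,0];X,Y,_=frame(0)
print("reel",(1000*np.array([q@X,q@Y,q[2]])).round(1),"az el",np.degrees([np.arctan2(a@Y,a@X),np.arcsin(a[2])]).round(1),"F tool",(R0.T@o["force"]).round(1),"F stand",np.round([o["force"]@X,o["force"]@Y,o["force"][2]],1),"q",np.round(o["qpos"],2),"t",round(o["time_s"],1))
E
python3 av.py 37 95 90 85 80 75 70 65
```

```text
95.0 shift mm [ 5.5 -0.1  0.5] rot [-0.001 -0.012 -0.008]
90.0 shift mm [10.4  0.   0.4] rot [0.008 0.004 0.008]
85.0 shift mm [15.2  0.2  0.3] rot [0.027 0.04  0.042]
80.0 shift mm [19.9  0.7 -0. ] rot [0.052 0.095 0.092]
75.0 shift mm [24.4  1.4 -0.7] rot [0.078 0.172 0.159]
70.0 shift mm [28.7  2.5 -1.6] rot [0.102 0.266 0.238]
65.0 shift mm [32.9  3.8 -2.9] rot [0.116 0.356 0.313]
reel [ 49.4  11.6 115.8] az el [26.2 30.1] F tool [ 0.4 -2.2 -2.4] F stand [-0.4 -2.7  1.8] q [ 0.27  0.24  1.97 -0.23  0.43 -1.19] t 18.4
```

```bash
python3 shift.py '[[0.0018,0,0.0001,0,0,0],[0.0018,0,0.0001,0,0,0],[0.0018,0,0.0001,0.002,0,0],[0.0018,0,0,0.003,0.002,0.005],[0.0018,0,0,0.003,0.002,0.005],[0,0,0,0,0,0]]'; python3 av.py 37 90 85 80 75
```

```text
time_s: 19.05
ee_pos: [0.5272, 0.1625, 0.1141]
eef_rot: [3.14, 0.521, -3.078]
force: [-2.3, -2.5, 2.4]
grip_width: 0.0516
grip_force: 11.8
90.0 shift mm [ 0.9 -0.1  0. ] rot [ 0.    -0.    -0.002]
85.0 shift mm [ 5.8  0.1 -0.1] rot [0.019 0.035 0.031]
80.0 shift mm [10.5  0.5 -0.4] rot [0.044 0.091 0.082]
75.0 shift mm [15.   1.2 -1. ] rot [0.071 0.167 0.148]
reel [ 42.2   8.1 110.7] az el [25.5 29.8] F tool [ 0.9 -2.3 -3.3] F stand [-1.2 -3.1  2.4] q [ 0.28  0.24  1.99 -0.26  0.42 -1.14] t 19.1
```

```bash
python3 shift.py '[[0.0018,0,0,0.006,0.008,0.008],[0.0018,0,0,0.006,0.012,0.01],[0.0018,0.0001,0,0.007,0.015,0.013],[0.0017,0.0001,-0.0002,0.008,0.018,0.016],[0.0017,0.0002,-0.0002,0.009,0.019,0.017],[0,0,0,0,0,0]]'; python3 av.py 37 80 75 70 65
```

```text
time_s: 19.65
ee_pos: [0.5195, 0.1627, 0.1104]
eef_rot: [-3.141, 0.448, 3.132]
force: [-2.4, -1.8, 1.5]
grip_width: 0.0518
grip_force: 11.9
80.0 shift mm [ 1.9 -0.4  0.3] rot [0.007 0.018 0.017]
75.0 shift mm [6.5 0.  0. ] rot [0.035 0.095 0.083]
70.0 shift mm [10.9  0.7 -0.6] rot [0.059 0.19  0.161]
65.0 shift mm [15.3  1.6 -1.6] rot [0.074 0.281 0.235]
reel [ 34.8   5.2 106.8] az el [21.3 25.7] F tool [ 1.4 -1.9 -2.4] F stand [-1.5 -2.6  1.5] q [ 0.3   0.25  1.95 -0.26  0.52 -1.06] t 19.6
```

Forces are about 3 N, so the model tracks well. I'll continue round the bend.

```bash
python3 shift.py '[[0.0018,-0.0001,0.0001,0.007,0.018,0.016],[0.0018,0,0,0.007,0.02,0.017],[0.0018,0,0,0.008,0.024,0.02],[0.0018,0.0001,-0.0001,0.007,0.026,0.022],[0.0018,0.0002,-0.0002,0.006,0.028,0.024],[0,0,0,0,0,0]]'; python3 av.py 37 70 65 60 55
```

```text
time_s: 20.25
ee_pos: [0.5115, 0.1633, 0.1072]
eef_rot: [3.136, 0.332, 3.025]
force: [-1.2, -1.0, -0.0]
grip_width: 0.0516
grip_force: 11.9
70.0 shift mm [ 2.3 -0.   0.2] rot [0.024 0.074 0.062]
65.0 shift mm [ 6.8  0.5 -0.3] rot [0.04  0.166 0.134]
60.0 shift mm [11.3  1.2 -1.1] rot [0.047 0.238 0.191]
55.0 shift mm [15.8  2.2 -2.3] rot [0.049 0.289 0.231]
reel [ 26.8   2.5 103.4] az el [15.2 19. ] F tool [ 1.  -1.2 -0.3] F stand [-0.7 -1.4 -0. ] q [ 0.3   0.28  1.89 -0.21  0.67 -1.01] t 20.2
```

```bash
python3 shift.py '[[0.0018,0,0.0001,0.009,0.036,0.029],[0.0018,0,0.0001,0.009,0.036,0.029],[0.0018,0.0001,0,0.008,0.036,0.028],[0.0018,0.0002,-0.0001,0.007,0.035,0.027],[0.0018,0.0003,-0.0002,0.006,0.03,0.026],[0,0,0,0,0,0]]'; python3 av.py 37 65 60 55 50 45
```

```text
time_s: 20.85
ee_pos: [0.5032, 0.1653, 0.1049]
eef_rot: [3.14, 0.16, 2.883]
force: [-1.2, 1.1, 0.6]
grip_width: 0.0518
grip_force: 11.9
65.0 shift mm [-2.1 -0.3  0. ] rot [ 0.001 -0.006 -0.004]
60.0 shift mm [ 2.6 -0.2 -0.1] rot [0.008 0.066 0.052]
55.0 shift mm [ 7.3  0.2 -0.5] rot [0.01  0.118 0.091]
50.0 shift mm [12.1  0.6 -1.1] rot [0.011 0.149 0.115]
45.0 shift mm [17.   1.2 -1.8] rot [0.011 0.159 0.122]
reel [ 17.7   1.  101. ] az el [7.  9.1] F tool [ 1.3  0.8 -0.8] F stand [-1.5  0.6  0.6] q [ 0.29  0.33  1.8  -0.11  0.88 -0.96] t 20.9
```

```bash
python3 shift.py '[[0.0018,-0.0001,0,0.003,0.028,0.022],[0.0018,-0.0001,0,0.003,0.026,0.02],[0.0018,0,-0.0001,0.002,0.024,0.018],[0.0018,0.0001,-0.0002,0.001,0.02,0.015],[0.0018,0.0002,-0.0002,0.001,0.02,0.015],[0.0018,0.0002,-0.0003,0,0.014,0.01],[0,0,0,0,0,0]]'; python3 av.py 37 50 45 40 12.5
```

```text
time_s: 21.55
ee_pos: [0.4928, 0.1689, 0.1047]
eef_rot: [3.141, 0.027, 2.783]
force: [-0.2, -0.0, -0.4]
grip_width: 0.0519
grip_force: 11.9
50.0 shift mm [ 1.1 -0.3  0.6] rot [0.001 0.017 0.014]
45.0 shift mm [ 6.1 -0.2  0.5] rot [0.001 0.027 0.022]
40.0 shift mm [11.1 -0.1  0.4] rot [0.001 0.027 0.022]
12.5 shift mm [38.6  0.5 -0.4] rot [0.001 0.027 0.022]
reel [  6.2   0.3 100.7] az el [1.3 1.6] F tool [ 0.2 -0.1  0.4] F stand [-0.2 -0.1 -0.4] q [ 0.27  0.36  1.74 -0.02  1.01 -0.94] t 21.6
```

```bash
python3 shift.py '[[0.003,-0.0001,0,0,0.014,0.011],[0.004,0,0,0,0.013,0.011],[0.005,0,0,0,0,0],[0.005,0,0,0,0,0],[0.005,0,0,0,0,0],[0.005,0,0,0,0,0],[0.004,0,0,0,0,0],[0.002,0,0,0,0,0],[0,0,0,0,0,0]]'; python3 av.py 37 15 12
```

```text
time_s: 22.45
ee_pos: [0.4619, 0.181, 0.1047]
eef_rot: [3.14, 0.001, 2.761]
force: [-0.6, 0.0, -1.6]
grip_width: 0.0518
grip_force: 11.9
15.0 shift mm [ 2.9 -0.2  0.7] rot [0.001 0.001 0.001]
12.0 shift mm [ 5.9 -0.2  0.7] rot [0.001 0.001 0.001]
reel [-27.1   0.2 100.7] az el [0.  0.1] F tool [ 0.5 -0.2  1.6] F stand [-0.5 -0.2 -1.6] q [ 0.3   0.32  1.8   0.    1.02 -0.89] t 22.4
```

```bash
python3 shift.py '[[0.001,0,0,0,0,0],[0.001,0,0,0,0,0],[0.001,0,0,0,0,0],[0.001,0,0,0,0,0],[0.0005,0,0,0,0,0],[0,0,0,0,0,0]]'; python3 av.py 37 12
```

```text
time_s: 23.05
ee_pos: [0.4584, 0.1825, 0.1049]
eef_rot: [3.14, 0.002, 2.761]
force: [3.6, -1.8, 0.5]
grip_width: 0.0516
grip_force: 11.9
12.0 shift mm [ 2.1 -0.2  0.9] rot [0.002 0.002 0.001]
reel [-30.9   0.2 100.9] az el [0.  0.1] F tool [-4.  -0.3 -0.4] F stand [ 4.  -0.3  0.5] q [ 0.3   0.32  1.81 -0.    1.01 -0.89] t 23.1
```

```bash
python3 shift.py '[[0.001,0,0,0,0,0],[0.001,0,0.0005,0,0,0],[0,0,0,0,0,0]]'; python3 av.py 37 12
```

```text
time_s: 23.35
ee_pos: [0.4569, 0.1832, 0.1046]
eef_rot: [3.14, 0.003, 2.761]
force: [5.9, -4.2, 1.4]
grip_width: 0.0516
grip_force: 12.0
12.0 shift mm [ 0.5 -0.3  0.6] rot [0.002 0.003 0.001]
reel [-32.5   0.3 100.6] az el [0.  0.2] F tool [-7.  -1.7 -1.4] F stand [ 7.  -1.7  1.4] q [ 0.31  0.32  1.81 -0.    1.01 -0.88] t 23.4
```

```bash
python3 - <<'E'
from plan import *; from h import *
w=ctrl.camera("wrist"); np.savez("w10.npz",**w)
X,Y,u=frame(0);B=C+[0,0,.1]
print("boss face top edge, reel back-flange top, front top",proj(w,[B-.045*X+[0,0,.013],B-.045*X+[0,0,.026],B-.021*X+[0,0,.026],B-.043*X+[0,0,.026]]).round(1).tolist())
g=w["pixels"].mean(2); a=cv2.resize(g[190:320,250:390].astype(np.float32),(70,43),interpolation=cv2.INTER_AREA)
for i,r in enumerate(a): print(190+i*3,"".join("#@%*+=-:. "[min(9,int(v/18))] for v in r))
E
```

```text
boss face top edge, reel back-flange top, front top [[316.9, 257.1], [316.9, 269.8], [316.8, 320.5], [316.9, 274.2]]
190 ==+@###########################################################*      
193 ===@###########################################################+      
196 ===%###########################################################=      
199 ===%########################@@@@%@@@@@#########################=      
202 ===%#####################%*+++++++++++++*@#####################=      
205 ===%####################@++++++++++++++===#####################-      
208 ===*####################@**++=====---::..=#####################-      
211 ===*####################@**++=--:::......=####################@:      
214 .==*#####################%%*+=--::.....:=%####################@:      
217 .-=+########################@%%*++++*%%@######################@.      
220 :==+##########################################################@       
223  -=+##########################################################@       
226  .=+@#########################################################@       
229 .==+
[... 1541 characters left out ...]
++++++++*+**%%%#########@
292 ########@%%%*++++++++++++++++++++++++++++++++++++++++++**%%@#%@#######
295 #########@%%%*++++++++++++++++++++++++++++++++++++++++**%%%@#=*#######
298 #########@%%%%*++++++++++++++++++++++++++++++++++++++*%%%%@##-:@######
301 #####%####@%%%%%**+++++++++++++++++++++++++++++++++*%%%%%@##@: *######
304 ####@+#####@@%%%%%**++++++++++++++++++++++++++++*%%%%%%@@###@. -######
307 ####*+@######@@%%%%%%%%***++++++++++++++++****%%%%%%%@@#####@. .%#####
310 ###@++@########@@%%%%%%%%%%%%**********%%%%%%%%%%%%@@#######@   =#####
313 ###+-=@############@@%%%%%%%%%%%%%%%%%%%%%%%%%%@@###########@    @####
316 ##@===%################@@@@@@%%%%%%%%%@@@@@@@###############%    +####
```

```bash
python3 shift.py '[[0,0,0,0,0,0],[0,0,0,0,0,0]]' 0.045 25; python3 shift.py '[[0.001,0,0,0,0,0],[0.001,0,0,0,0,0],[0,0,0,0,0,0]]'; python3 av.py 37 12
```

```text
time_s: 23.6
ee_pos: [0.4569, 0.1832, 0.1046]
eef_rot: [3.14, 0.003, 2.761]
force: [6.7, -2.7, 0.8]
grip_width: 0.0512
grip_force: 25.0
time_s: 23.9
ee_pos: [0.456, 0.1835, 0.1049]
eef_rot: [3.139, 0.005, 2.761]
force: [12.7, -7.7, -1.0]
grip_width: 0.0513
grip_force: 25.0
12.0 shift mm [-0.5 -0.3  0.9] rot [0.002 0.005 0.   ]
reel [-33.4   0.3 100.9] az el [0.  0.3] F tool [-14.6  -2.4   1.1] F stand [14.6 -2.4 -1. ] q [ 0.31  0.31  1.81 -0.    1.01 -0.88] t 23.9
```

```bash
python3 shift.py '[[-0.0008,0,0.0005,0,0,0],[0,0,0,0,0,0]]'; python3 shift.py '[[0,0,0,0,0,0],[0,0,0,0,0,0],[0,0,0,0,0,0],[0,0,0,0,0,0],[0,0,0,0,0,0]]' 0.072; python3 shift.py '[[0,0,-0.01,0,0,0],[0,0,-0.02,0,0,0],[0,0,-0.03,0,0,0],[0,0,-0.04,0,0,0],[0,0,-0.04,0,0,0],[0,0,-0.03,0,0,0],[0,0,0,0,0,0],[0,0,0,0,0,0]]'; python3 - <<'E'
from plan import *; from h import *
w=ctrl.camera("wrist"); np.savez("w11.npz",**w); s=ctrl.camera("scene"); np.savez("scene11.npz",**s)
X,Y,u=frame(0);B=C+[0,0,.1]
for n,c in (("w",w),("s",s)): print(n,"boss top, reel back top, reel front top, front centre(-2mm)",proj(c,[B-.045*X+[0,0,.013],B-.045*X+[0,0,.024],B-.021*X+[0,0,.024],B-.021*X+[0,0,-.002]]).round(1).tolist())
p=proj(w,[B-.033*X])[0].astype(int); g=w["pixels"].mean(2); a=cv2.resize(g[p[1]-45:p[1]+75,p[0]-50:p[0]+50].astype(np.float32),(66,40),interpolation=cv2.INTER_AREA)
for i,r in enumerate(a): print(p[1]-45+i*3,"".join("#@%*+=-:. "[min(9,int(v/18))] for v in r))
g=s["pixels"].mean(2)
for r in range(134,196,2): print(r,"".join("#@%*+=-:. "[min(9,int(v/15))] for v in g[r,325:385]))
E
```

```text
time_s: 24.1
ee_pos: [0.4562, 0.1835, 0.1043]
eef_rot: [3.139, 0.004, 2.761]
force: [9.2, -4.7, 1.5]
grip_width: 0.0511
grip_force: 25.0
time_s: 24.6
ee_pos: [0.4548, 0.1838, 0.1035]
eef_rot: [3.141, 0.001, 2.761]
force: [-0.3, -0.4, 0.6]
grip_width: 0.0721
grip_force: 0.0
time_s: 25.4
ee_pos: [0.4547, 0.1836, 0.2741]
eef_rot: [3.14, 0.002, 2.761]
force: [-0.4, 0.7, -0.9]
grip_width: 0.072
grip_force: 0.0
w boss top, reel back top, reel front top, front centre(-2mm) [[317.5, 183.7], [317.6, 186.3], [317.5, 212.5], [317.5, 204.8]]
s boss top, reel back top, reel front top, front centre(-2mm) [[347.1, 154.2], [347.2, 149.4], [350.0, 154.0], [349.7, 165.4]]
148   . .:=+%##@+---=@###############################@+---+@#@-.......
151     ..-+%###@*+*@#################################@**%@##@-.......
154    ..:=+%################################################@-.......
157 ......=+%###################@%%%%%%%%%@##################@-.......
160 .....-++*##################@%*++==---:=%#################@-...  ..
163 .:-==+++*###################@%%*+++=++*@#################%:.......
166 +++++++
[... 3715 characters left out ...]
.....###@%%%%%%%%%%%%*++*+*+*+=-:................ ..
176 ......   ....#######@%%%@%@%:.................. ......  ....
178     ....... .##############%:.............  ................
180       ... ..-##############%:......    .....................
182     ........-##############%:...........................  ..
184 . ....    ..-##############*..........................    ..
186      ...  ..-##############*.......   ................. ....
188 ..         .-##############*.......     ..  ................
190 ............-##############*.... .-==:.    .................
192   .....  ...-##################@+--=@@=..........       ....
194 %%@*+=%##########################@#####*.....  ..  ..  ...
```

```bash
python3 -c "
from station import ctrl
print(ctrl.hand_in())"
```

```text
the job is handed in; nothing more can be done
None
```

The small reel is on the spindle, pushed home against the boss and hanging by itself. The gripper is clear and the job was handed in at about 25.5 s. On the way joint 4 hit its limit, so I let go of the reel on the spindle's tip and regripped it. The spindle now leans about 37° to stand +y, and I saw no reading above about 15 N. The arm never went near the larger reel, tin or tub after lifting the reel out, but I did not check them again.

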